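Swap the bottle at the back of the bottle warmer

TASK

The red-sticker bottle at the back of the bottle warmer is due on the stirrer and the cold white-sticker bottle shall take its place. Stand the yellow-sticker and green-sticker bottles that hem it in on the cork mat, set the red one in the middle of the stirrer plate and the white one in the empty back place right before the tower; then put the yellow and the green one back in the warmer, each where it stood. Keep all bottles upright.

Things in the scene. Friction and masses are not known exactly. Their poses are not given: they have to be found in the camera images.
- red_bottle_mid (a point): 100 ml screw-cap bottle, brown medium, 56 mm diameter, 103 mm tall, 0.16 kg; round red sticker on its blue cap. Cap: 51 mm diameter, the top 26 mm; grip it there from above. Point: bottle centre, 51.5 mm above its foot; z up. Starts in the warmer's back place, 3 mm from its neighbours and from the tower: once both neighbours are gone, grip it with the fingers at the warmer's left and right.
- yellow_bottle_mid (a point): 100 ml screw-cap bottle, cream medium, 56 mm diameter, 103 mm tall, 0.16 kg; round yellow sticker on its blue cap. Cap: 51 mm diameter, the top 26 mm; grip it there from above. Point: bottle centre, 51.5 mm above its foot; z up. Starts in the warmer to the left or right of the red one and 16 mm nearer the front; grip it with one finger at the warmer's front, one at its back.
- green_bottle_mid (a point): 100 ml screw-cap bottle, cream medium, 56 mm diameter, 103 mm tall, 0.16 kg; round green sticker on its blue cap. Cap: 51 mm diameter, the top 26 mm; grip it there from above. Point: bottle centre, 51.5 mm above its foot; z up. Starts in the warmer to the left or right of the red one and 16 mm nearer the front; grip it with one finger at the warmer's front, one at its back.
- white_bottle_mid (a point): 100 ml screw-cap bottle, brown medium, 56 mm diameter, 103 mm tall, 0.16 kg; round white sticker on its blue cap. Cap: 51 mm diameter, the top 26 mm; grip it there from above. Point: bottle centre, 51.5 mm above its foot; z up. Starts alone on the bench before the warmer; it goes to the back place, held as the red one was.
- warmer: Fixed flat white heater, 152 x 212 mm, with a dark plate and a white tower at the back. Origin: on the bench under the centre of the back place; x to the tower, y left, z up. Bottles stand on the plate, z = 22 mm, inside a rim up to z = 32: x -58 to 33, y -92 to 92 mm. Tower: front face x = 31, 80 mm wide, top z = 112. Left and right places: x = -16, y = +57 and -57 mm.
- stirrer: Fixed magnetic stirrer: grey housing 150 x 136 mm, dark front panel with a knob, and on top a round white plate 112 mm across with two thin rings. Origin: on the bench straight below the middle of the plate; plate top at z = 52 mm; x from its front to its back, y left, z up.
- mat: Brown cork mat fixed to the bench, empty at the start: 180 mm along its x, 130 mm along its y, 6 mm thick. Origin: centre of its underside, on the bench; z up. Two bottles fit at x = +42 and x = -42 mm.

How it is judged:
By the outcome, as a careful person would: the job done as asked, in the order asked, and still so for the second after the job is handed in, with the robot touching nothing.
It also fails if it takes over 139 s, if anything falls off the work surface, if the arm or the gripper's body presses on something with over 40 N, if the wrist force passes 120 N, or if a joint passes its speed limit or range.

ROBOT

A 6-joint arm with a two-finger parallel gripper is mounted at the origin on a cart in front of the work surface, level with it; the furniture and walls round the work are solid. World frame = base frame: x ahead of the robot, y to its left, z up, the work surface at z = 0. Lengths are in m, angles in rad, forces in N, time in s.
With the tool pointing down it reaches from about 0.35 to 0.775 m from the base axis. Payload 5.5 kg.
Tool frame: the origin (TCP) lies midway between the tips of the shut fingers; the grasp point (between the pads) lies 19 mm behind it; z points along the fingers, x is the direction in which the jaws open and shut, and the axes are right-handed (so a half turn about z gives the same grasp; the last joint's range is limited). The gripper opens to 85 mm and grips with 20 to 120 N. Pads are 22 mm wide; open, the fingers measure 114 mm over their backs; the gripper's body (76 mm by 85 mm) begins 54 mm behind the grasp point. The pads swing forward as they close: fully open they stand 13 mm farther back than shut.
Start: joints at [-1.462, 0.313, 0.046, 1.304, 0, 1.431], TCP at [0.142, -0.557, 0.231] pointing down, gripper open.
Joint ranges: [-2.76, 2.76], [-0.86, 1.69], [-1.03, 1.26], [-2.2, 2.34], [-1.47, 1.5], [-3.14, 3.14]. Speed limits (rad/s): [2.57, 2.57, 3.14, 3.14, 3.14, 3.14].

INTERFACE

Orientations are given as a rotation vector (axis times angle).
In Python, from bench import * gives the robot as it stands.
- The arm moves only by the shell command python3 -m creep 'ROWS' [FORCE]. ROWS is JSON, a list that holds one entry, the list of rows, each a list of 5 numbers: the finger opening in mm, from 0 to 85.4, then the shift along the tool's x, y, z in mm, then the turn about the tool's z in rad. A call has 1 to 20 rows; each row shifts and turns the commanded pose from where the row before left it, along the tool's axes as they then stand; what a row does not reach is not made up. A row lasts 1/8 s, in which the tool goes at most 62.5 mm and 10.7 degrees, less where a joint would pass 70% of its speed; a pose out of reach is approached as far as the arm can. A call with a gripper value outside its range is refused whole. The fingers move at their own pace and stop on an object; FORCE is the grip in N (left out, the last holds). Time passes only in rows, so rows that do not move let the fingers close. It gives the time, the measured TCP pose, the force and the opening at its end, in the units of the state.
- read_state(): the state, without advancing time (a new reading comes with each control period).
- camera(name): name is "scene" or "top"; returns (picture, depth): 400x640x3 uint8, red, green, blue; 400x640 float32, m along the optical axis (not along the pixel's ray), 0 where there is no reading.
- camera_params(name): a dict with "camera_matrix" (3x3 intrinsics, pixels), "rvec" (rotation vector, rad) and "tvec" (3), from world to camera coordinates, as OpenCV has them. Camera axes: x right, y down, z forward; pixel columns grow to the right and rows downward; lengths in m; the calibration is good to about 2 mm. A picture is of the moment at which its call begins. camera_params takes no time and is no camera call.
- close_job(): hands the job in, once; it reports no verdict.
Trained networks look in the newest picture that a camera, given by its name, has taken for a name from the list of things; names that differ only in an ending like _2 or _b are one class to them, and where a whole thing is asked for, a point or a joint stands for the part that bears it (a point fixed in the world has none). Each returns a list of dicts, best first, with "conf" (0 to 1); they miss things now and then, are a little off and sometimes report something else, mostly with a low value. They report only what shows in the picture. A call takes as long as a camera call.
- boxes_of(name, camera): "location" ([x, y, z] in m, in world coordinates, good to about 4 mm: the middle of the surface that is visible of it).
- mark_of(name, camera): "location" ([x, y, z] in m, in world coordinates, good to about 4 mm: a listed point, or the origin of a listed thing).
The state is a dict: "clock": time; "joints": joint angles; "qvel": joint speeds; "joint_efforts": joint torques, N m; "eef_pos": TCP position; "tcp_rot": TCP orientation; "force": force on the tool from outside, world axes, zero at the start; "wrist_torque": the same for the moment, N m; "gripper_width": finger opening in m.
Only numpy, scipy, OpenCV 4.12 (cv2) and the standard library are available. Lean on these libraries where they do the work, as an engineer would, in place of code of your own. Each camera call takes 0.05 s, during which the arm holds its last target.

## Working session

There is one attempt and no reset: what is moved stays moved. The work goes in short steps, Python scripts to look and compute and a shell command to move; the robot and the scene stay as the last step left them, time stands still between calls to the robot, and variables do not carry over. Pictures are saved under pics/ and viewed, and the job is handed in when it is done.

```bash
mkdir -p pics; ls; python3 - <<'E'
from bench import *
import cv2
for n in ("scene","top"):
    p,d=camera(n); cv2.imwrite(f"pics/{n}0.png",cv2.cvtColor(p,cv2.COLOR_RGB2BGR))
s=read_state();print(s)
for c in ("scene","top"):
  for n in ["red_bottle_mid","yellow_bottle_mid","green_bottle_mid","white_bottle_mid","warmer","stirrer","mat"]:
    print(c,n,[(round(m['conf'],2),[round(float(v),4) for v in m['location']]) for m in mark_of(n,c)][:3])
print(read_state()['clock'])
E
```

```text
pics
{'clock': 0.1, 'joints': array([-1.46157677e+00,  3.13917467e-01,  4.51208742e-02,  1.30362955e+00,
        1.45393529e-05,  1.43120764e+00]), 'qvel': array([-0.00050668, -0.00273651,  0.00298564, -0.00046646,  0.00041221,
        0.00161849]), 'joint_efforts': array([ 2.88608026e-03, -4.81726849e+01,  2.99243921e+01,  1.28518316e-02,
       -1.93275746e-04,  5.99571592e-06]), 'eef_pos': array([ 0.14154455, -0.55683831,  0.23051408]), 'tcp_rot': array([-2.47898605e+00,  1.92790484e+00,  1.76551428e-03]), 'force': array([-0.7390537 ,  0.3310771 , -0.52857996]), 'wrist_torque': array([-0.01622449, -0.01351027,  0.02889488]), 'gripper_width': 0.08521801890751685}
scene red_bottle_mid [(0.55, [0.5833, -0.0673, 0.0674])]
scene yellow_bottle_mid [(0.58, [0.5783, -0.1242, 0.071])]
scene green_bottle_mid [(0.71, [0.5595, -0.006, 0.0752])]
scene white_bottle_mid [(0.82, [0.4349, -0.098, 0.0524])]
scene warmer [(0.95, [0.5857, -0.0642, -0.0025])]
scene stirrer [(0.88, [0.4338, 0.1376, 0.0001])]
scene mat []
top red_bottle_mid [(0.78, [0.587, -0.0652, 0.0745])]
top yellow_bottle_mid [(0.83, [0.5774, -0.1224, 0.074])]
top green_bottle_mid [(0.71, [0.5599, -0.0114, 0.0739])]
top white_bottle_mid [(0.66, [0.4337, -0.0979, 0.0497])]
top warmer [(0.57, [0.588, -0.065, -0.0009])]
top stirrer [(0.9, [0.4363, 0.132, -0.004])]
top mat [(0.57, [0.4594, -0.3416, 0.0035])]
0.8
```

View pics/scene0.png

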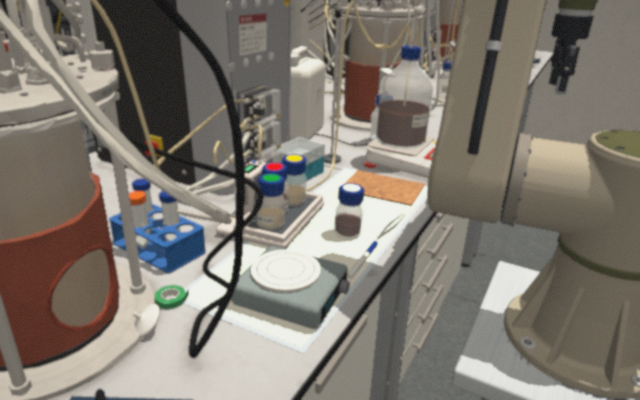

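View pics/top0.png

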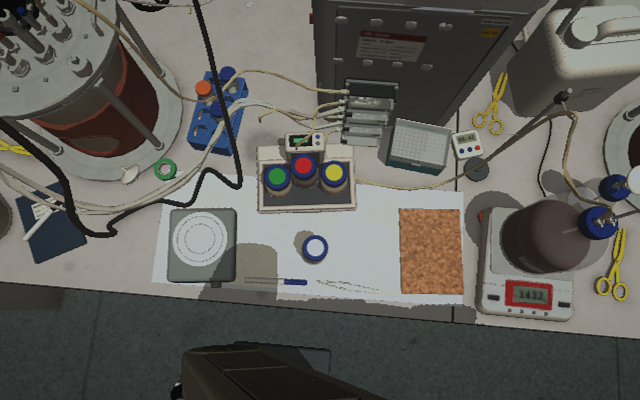

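```bash
cat > h.py <<'E'
from bench import *
import cv2, numpy as np
def cloud(n, pd=None):
    p,d=pd if pd is not None else camera(n)
    c=camera_params(n);K=np.array(c['camera_matrix']);R=cv2.Rodrigues(np.array(c['rvec'],float))[0];t=np.array(c['tvec'],float).ravel()
    v,u=np.mgrid[0:400,0:640]
    P=np.stack([(u-K[0,2])/K[0,0]*d,(v-K[1,2])/K[1,1]*d,d],-1)
    W=(P-t)@R
    W[d<=0]=np.nan
    return p,d,W
def pix(n,X):
    c=camera_params(n)
    return cv2.projectPoints(np.array(X,float).reshape(-1,3),np.array(c['rvec'],float),np.array(c['tvec'],float),np.array(c['camera_matrix'],float),None)[0].reshape(-1,2)
E
python3 - <<'E'
from h import *
np.set_printoptions(precision=4,suppress=True)
p,d,W=cloud("top"); np.savez("top0.npz",p=p,d=d,W=W)
ps,ds,Ws=cloud("scene"); np.savez("scene0.npz",p=ps,d=ds,W=Ws)
print("campos",[ (lambda c:-(cv2.Rodrigues(np.array(c['rvec'],float))[0].T@np.array(c['tvec'],float).ravel()))(camera_params(n)) for n in ("top","scene")])
# caps: points near each expected bottle with z within cap top
for n,(x,y,zt) in dict(red=(.587,-.066,.125),yel=(.578,-.123,.125),grn=(.56,-.009,.125),wht=(.434,-.098,.103)).items():
    for nm,w in (("top",W),("scene",Ws)):
        m=(np.hypot(w[...,0]-x,w[...,1]-y)<.034)&(abs(w[...,2]-zt)<.006)
        q=w[m]
        if len(q)<8: print(n,nm,len(q));continue
        (cx,cy),r=cv2.minEnclosingCircle(q[:,:2].astype(np.float32))
        print(n,nm,len(q),q.mean(0),"mec",cx,cy,r)
# warmer/tower/stirrer plate/mat
m=(abs(W[...,2]-.052)<.004)&(np.hypot(W[...,0]-.435,W[...,1]-.135)<.065)
q=W[m];print("stirrer",len(q),q.mean(0),cv2.minAreaRect(q[:,:2].astype(np.float32)))
hsv=cv2.cvtColor(p,cv2.COLOR_RGB2HSV)
m=(p[...,0].astype(int)-p[...,2]>50)&(abs(W[...,2]-.006)<.008)&(W[...,0]<.6)&(W[...,1]<-.25)&(W[...,1]>-.47)
m=cv2.morphologyEx(m.astype(np.uint8),cv2.MORPH_OPEN,np.ones((3,3)))>0
q=W[m];print("mat",len(q),q.mean(0),cv2.minAreaRect(q[:,:2].astype(np.float32)))
m=(abs(W[...,2]-.112)<.005)&(abs(W[...,0]-.64)<.05)&(abs(W[...,1]+.07)<.06)
q=W[m];print("tower",len(q),q.mean(0),cv2.minAreaRect(q[:,:2].astype(np.float32)))
m=(abs(W[...,2]-.032)<.004)&(abs(W[...,0]-.58)<.12)&(abs(W[...,1]+.07)<.13)
q=W[m];print("rim",len(q),q.mean(0),cv2.minAreaRect(q[:,:2].astype(np.float32)))
# height map max over 2cm cells
for nm,w in (("top",W),):
    print(nm)
    for xx in np.arange(.78,.3,-.03):
        r=[]
        for yy in np.arange(.26,-.52,-.03):
            mm=(abs(w[...,0]-xx)<.015)&(abs(w[...,1]-yy)<.015)
            r.append("%4d"%(np.nanmax(w[...,2][mm])*1000) if mm.any() else "  --")
        print("%.2f"%xx,"".join(r))
E
```

```text
campos [array([ 0.3261, -0.1084,  1.0227]), array([0.0806, 0.7027, 0.5047])]
red top 504 [ 0.5866 -0.0614  0.1254] mec 0.5855401158332825 -0.06734703481197357 0.032220128923654556
red scene 247 [ 0.583  -0.0587  0.1246] mec 0.5818711519241333 -0.06697802245616913 0.032356977462768555
yel top 501 [ 0.5777 -0.1219  0.1251] mec 0.5785101056098938 -0.12191280722618103 0.025579607114195824
yel scene 220 [ 0.5736 -0.118   0.1244] mec 0.5761903524398804 -0.12123987078666687 0.025580348446965218
grn top 501 [ 0.5612 -0.0124  0.1251] mec 0.5623059272766113 -0.012062912806868553 0.02581522800028324
grn scene 282 [ 0.5573 -0.0079  0.1244] mec 0.5601842403411865 -0.014640617184340954 0.027603736147284508
wht top 517 [ 0.4328 -0.0973  0.1035] mec 0.4333750605583191 -0.09725610166788101 0.02505788952112198
wht scene 275 [ 0.4288 -0.0922  0.1025] mec 0.4307302236557007 -0.09695333242416382 0.02596471458673477
stirrer 2326 [0.4354 0.1367 0.0525] ((0.4379946291446686, 0.1363222897052765), (0.11550513654947281, 0.11944739520549774), 61.545982360839844)
mat 5082 [ 0.457  -0.3413  0.0066] ((0.4597056210
[... 1621 characters left out ...]
  44 235 307 364
0.45  402 397  56  57  57  56  56   7   6   6   6 108 109 104   6   7   6   5  10  11  11  13  11  45 228 252 307
0.42  352   4  56  57  56  57  57   5   6   6   6 107 108 106   6   8   5   7  11  11  11  11  11  44  63 227 236
0.39    5   6  48  56  57  55  52  42   6   5   8   6   6   9  12   6   6   6  10  11  11  11  11  46  47  46  47
0.36    5   5  47  49  49  48  48  45  16  16  16  15  11  13  12  11  10   6   8  11  10   9   6  42  47  45  44
0.33    5   5   4   4   6  37  26   6   6   5   6   5   6   5   5   8   4   4   5   5   5   4   6  25  36  38  40
0.30    0   0   1   0   1   0   0   0  -2  -3   0   0   0   2   1   0  -1   0   0   0  -1   0   0   0   0   0   0
```

```bash
python3 - <<'E'
import numpy as np,cv2
a=np.load("top0.npz");p=a['p'][80:320,140:500];cv2.imwrite("pics/topzoom.png",cv2.cvtColor(cv2.resize(p,None,fx=2.2,fy=2.2,interpolation=cv2.INTER_CUBIC),cv2.COLOR_RGB2BGR))
E
```

```text
(no output)
```

View pics/topzoom.png

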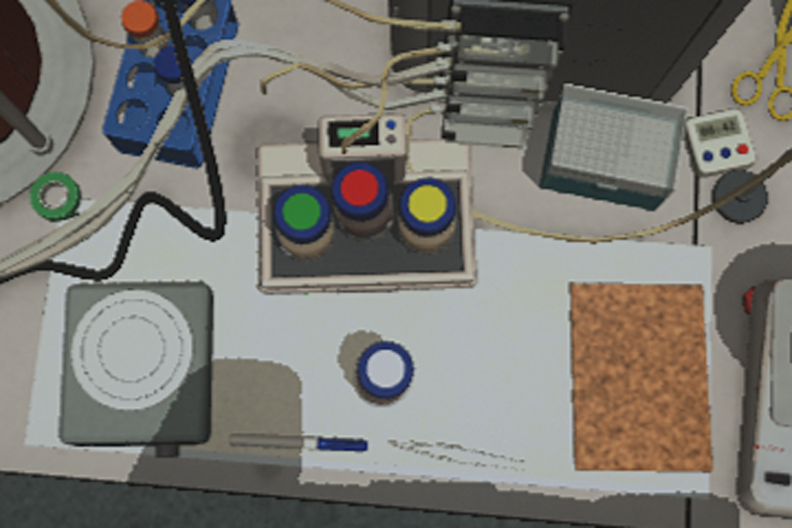

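```bash
python3 - <<'E'
from h import *
np.set_printoptions(precision=4,suppress=True)
a=np.load("top0.npz");p=a['p'];W=a['W'];b=np.load("scene0.npz")
def unp(n,uv,z):
    c=camera_params(n);K=np.array(c['camera_matrix']);R=cv2.Rodrigues(np.array(c['rvec'],float))[0];t=np.array(c['tvec'],float).ravel()
    o=-R.T@t; dd=(np.c_[uv,np.ones(len(uv))]@np.linalg.inv(K).T)@R
    return o+dd*((z-o[2])/dd[:,2])[:,None]
for nm,w,img in (("top",W,p),("scene",b['W'],b['p'])):
  hsv=cv2.cvtColor(img,cv2.COLOR_RGB2HSV).astype(int)
  H,S,V=hsv[...,0],hsv[...,1],hsv[...,2]
  for n,(x,y,z),col in (("red",(.587,-.066),.125 ,0),) if 0 else (("red",(.586,-.066,.125),(H<8)|(H>172)),("yel",(.578,-.122,.125),(H>20)&(H<35)),("grn",(.561,-.012,.125),(H>50)&(H<85)),("wht",(.433,-.0973,.103),(S<60))):
    thr=(S>110) if n!="wht" else (V>120)
    u0=pix(nm,[[x,y,z]])[0]
    vv,uu=np.mgrid[0:400,0:640]
    m=col&thr&(np.hypot(uu-u0[0],vv-u0[1])<(13 if nm=="top" else 11))
    uv=np.c_[uu[m],vv[m]]
    print(nm,n,len(uv),uv.mean(0),unp(nm,uv.mean(0)[None],z)[0])
w=W
m=(w[...,2]>.14)&(w[...,0]>.5)&(w[...,0]<.70)&(w[...,1]>-.2)&(w[...,1]<.13)
q=w[m]
for xx in np.arange(.69,.51,-.02):
    print("%.2f"%xx," ".join("%4.0f"%(1000*(lambda k:k.max() if len(k) else 0)(q[(abs(q[:,0]-xx)<.01)&(abs(q[:,1]-yy)<.01),2])) for yy in np.arange(.12,-.2,-.02)))
cr=p[125:220,250:365];cv2.imwrite("pics/warm.png",cv2.cvtColor(cv2.resize(cr,None,fx=6.5,fy=6,interpolation=cv2.INTER_CUBIC),cv2.COLOR_RGB2BGR))
E
```

```text
top red 218 [303.0413 164.8991] [ 0.5877 -0.0615  0.125 ]
top yel 222 [333.9189 172.036 ] [ 0.5787 -0.1223  0.125 ]
top grn 224 [276.6161 175.6116] [ 0.5618 -0.0127  0.125 ]
top wht 239 [314.8787 247.0753] [ 0.4333 -0.0982  0.103 ]
scene red 79 [273.8228 166.1139] [ 0.586  -0.0628  0.125 ]
scene yel 75 [293.8 157.8] [ 0.5759 -0.1228  0.125 ]
scene grn 100 [271.13 177.42] [ 0.5597 -0.0135  0.125 ]
scene wht 174 [350.0172 185.7356] [ 0.4365 -0.1037  0.103 ]
0.69  185  187    0    0    0    0    0  161  141  238  260  240  235  240  240  240
0.67    0  183  178    0  161  178  182  171    0    0  194    0    0  240  241  240
0.65    0  177  176    0  157  173    0    0    0    0  200    0    0    0    0    0
0.63    0    0  173    0    0    0    0    0    0  197  202    0    0    0    0    0
0.61    0    0  167  162    0    0    0    0  178  191    0    0    0    0    0    0
0.59    0    0  163  162    0    0    0    0    0    0    0    0    0    0    0    0
0.57    0    0    0  157    0    0    0    0    0    0    0    0    0    0    0    0
0.55    0    0    0  150    0    0    0    0    0    0    0    0    0    0    0    0
0.53    0    0    0    0    0    0    0    0    0    0    0    0    0    0    0    0
```

View pics/warm.png

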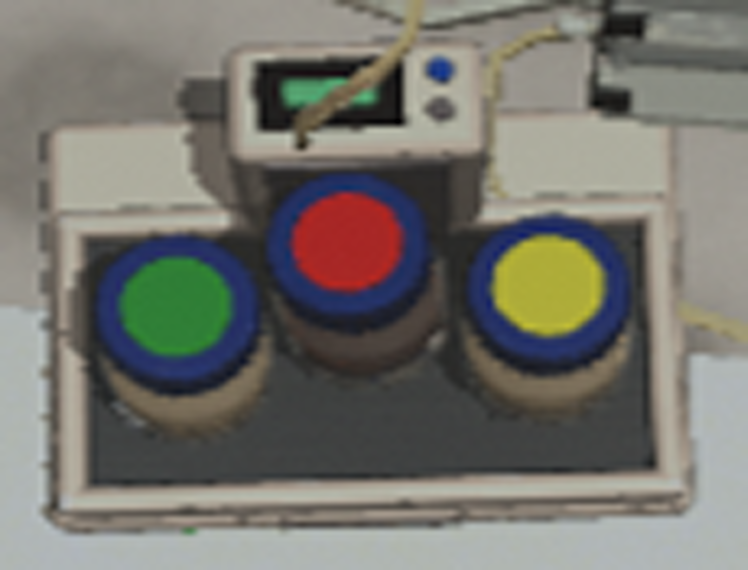

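```bash
cat >> h.py <<'E'
def unp(n,uv,z):
    uv=np.atleast_2d(np.array(uv,float))
    c=camera_params(n);K=np.array(c['camera_matrix']);R=cv2.Rodrigues(np.array(c['rvec'],float))[0];t=np.array(c['tvec'],float).ravel()
    o=-R.T@t; dd=(np.c_[uv,np.ones(len(uv))]@np.linalg.inv(K).T)@R
    return o+dd*((z-o[2])/dd[:,2])[:,None]
E
python3 - <<'E'
from h import *
np.set_printoptions(precision=4,suppress=True)
def f(x,y): return (250+(x+.5)/6.5-.5,125+(y+.5)/6-.5)
FL,FR,BR,BL=[f(*q) for q in ((90,485),(656,466),(648,222),(85,240))]
F=unp("top",[FL,FR],.032);print("front inner",F, np.hypot(*(F[0]-F[1])[:2]),"yaw",np.arctan2(-(F[0]-F[1])[0],(F[0]-F[1])[1]))
S=unp("top",[FL,BL,FR,BR],.022);print("sides",S)
for A,B in ((0,1),(2,3)):
    v=S[B]-S[A];print("side yaw",np.arctan2(v[1],v[0]))
T=unp("top",[f(235,160),f(478,160)],.112);print("tower front",T,"yaw",np.arctan2(-(T[0]-T[1])[0],(T[0]-T[1])[1]),np.hypot(*(T[0]-T[1])[:2]))
O=unp("top",[f(52,505),f(690,492)],.032);print("outer front",O,np.hypot(*(O[0]-O[1])[:2]))
# expected projection for hypothesised pose
for (ox,oy,yaw) in ((.587,-.0645,.15),(.587,-.0645,.12)):
    c,s=np.cos(yaw),np.sin(yaw)
    L=[(-58,92,22),(-58,-92,22),(-58,92,32),(-58,-92,32),(33,-92,22),(33,92,22),(31,40,112),(31,-40,112),(0,0,125),(-16,57,125),(-16,-57,125)]
    X=[(ox+(c*a-s*b)/1e3,oy+(s*a+c*b)/1e3,z/1e3) for a,b,z in L]
    P=pix("top",X);Q=np.c_[(P[:,0]+.5-250)*6.5,(P[:,1]+.5-125)*6]
    for l,q in zip(L,Q):print(l,q.round())
E
```

```text
front inner [[ 0.5193  0.0179  0.032 ]
 [ 0.5422 -0.1638  0.032 ]] 0.18317952856095218 yaw 0.12525097970176086
sides [[ 0.5213  0.0192  0.022 ]
 [ 0.6107  0.0309  0.022 ]
 [ 0.5444 -0.1644  0.022 ]
 [ 0.634  -0.1552  0.022 ]]
side yaw 0.12990090630017115
side yaw 0.10183431965059907
tower front [[ 0.6165 -0.0241  0.112 ]
 [ 0.623  -0.0978  0.112 ]] yaw 0.08826698127316175 0.07404563585613623
outer front [[ 0.5112  0.0294  0.032 ]
 [ 0.5339 -0.1754  0.032 ]] 0.20603797393372758
(-58, 92, 22) [ 93. 501.]
(-58, -92, 22) [656. 469.]
(-58, 92, 32) [ 90. 495.]
(-58, -92, 32) [658. 463.]
(33, -92, 22) [634. 223.]
(33, 92, 22) [ 82. 253.]
(31, 40, 112) [222. 173.]
(31, -40, 112) [484. 159.]
(0, 0, 125) [358. 245.]
(-16, 57, 125) [169. 304.]
(-16, -57, 125) [552. 282.]
(-58, 92, 22) [ 87. 493.]
(-58, -92, 22) [651. 477.]
(-58, 92, 32) [ 84. 488.]
(-58, -92, 32) [653. 471.]
(33, -92, 22) [638. 230.]
(33, 92, 22) [ 85. 246.]
(31, 40, 112) [225. 170.]
(31, -40, 112) [487. 162.]
(0, 0, 125) [358. 245.]
(-16, 57, 125) [167. 298.]
(-16, -57, 125) [551. 288.]
```

```bash
cat > g.py <<'E'
import sys
from h import *
from scipy.spatial.transform import Rotation as Ro
def go(x,y,z,psi):
    s=read_state();R=Ro.from_rotvec(s['tcp_rot']).as_matrix();p=s['eef_pos']
    cur=np.arctan2(R[1,0],R[0,0]); d=(psi-cur+np.pi)%(2*np.pi)-np.pi
    # tool frame after turn (if turned first)
    a=psi;Rn=np.array([[np.cos(a),np.sin(a),0],[np.sin(a),-np.cos(a),0],[0,0,-1]])
    D=np.array([x,y,z])-p
    print("t %.2f pos %s psi %.3f tilt %.3f F %s w %.1f j6 %.2f"%(s['clock'],p.round(4),cur,np.arccos(-R[2,2]),s['force'].round(1),1000*s['gripper_width'],s['joints'][5]))
    print("turn(toolz) %.3f ; shift mm now-axes %s ; after-turn axes %s"%(-d,(R.T@D*1000).round(1),(Rn.T@D*1000).round(1)))
if __name__=="__main__": go(*map(float,sys.argv[1:]))
E
python3 g.py .578 -.1225 .2 .12
```

```text
t 0.90 pos [ 0.1416 -0.5573  0.2313] psi -1.322 tilt 0.000 F [-0.6 -0.2  0.6] w 85.2 j6 1.43
turn(toolz) -1.442 ; shift mm now-axes [-314.  -530.1   31.3] ; after-turn axes [ 485.3 -379.5   31.3]
```

```bash
python3 -m creep '[[[66,0,0,0,-0.144],[66,0,0,0,-0.144],[66,0,0,0,-0.144],[66,0,0,0,-0.144],[66,0,0,0,-0.144],[66,0,0,0,-0.144],[66,0,0,0,-0.144],[66,0,0,0,-0.144],[66,0,0,0,-0.144],[66,0,0,0,-0.144]]]' 40; python3 -m creep '[[[66,25,-20,0,0],[66,33,-26,0,0],[66,33,-26,0,0],[66,33,-26,0,0],[66,33,-26,0,0],[66,33,-26,0,0],[66,33,-26,0,0],[66,33,-26,0,0],[66,33,-26,0,0],[66,33,-26,0,0],[66,33,-26,0,0],[66,33,-26,0,0],[66,33,-26,0,0],[66,33,-25,10,0],[66,20,-16,10,0],[66,10,-8,10,0],[66,0,0,0,0]]]'; python3 g.py .578 -.1225 .2 .12
```

```text
clock: 2.15
eef_pos: [0.1416, -0.5573, 0.2313]
tcp_rot: [3.136, 0.193, 0.0]
force: [-0.1, -0.9, -0.3]
gripper_width: 0.066
clock: 4.28
eef_pos: [0.5769, -0.1215, 0.2002]
tcp_rot: [-3.136, -0.187, 0.003]
force: [-0.8, 0.5, 0.6]
gripper_width: 0.0657
t 4.28 pos [ 0.5769 -0.1215  0.2002] psi 0.119 tilt 0.002 F [-0.8  0.5  0.6] w 65.7 j6 1.11
turn(toolz) -0.001 ; shift mm now-axes [1.  1.1 0.2] ; after-turn axes [1.  1.1 0.2]
```

```bash
python3 -m creep '[[[66,1,1,15,0],[66,0,0,20,0],[66,0,0,15,0],[66,0,0,5,0],[66,0,0,0,0]]]'; python3 - <<'E'
from h import *
for n in ("scene","top"):
    p,d=camera(n); cv2.imwrite(f"pics/{n}1.png",cv2.cvtColor(p[100:300,180:440] if n=="scene" else p[100:300,200:460],cv2.COLOR_RGB2BGR).repeat(3,0).repeat(3,1))
E
```

```text
clock: 4.9
eef_pos: [0.5782, -0.1232, 0.1461]
tcp_rot: [-3.136, -0.184, 0.001]
force: [-0.1, -0.7, 0.1]
gripper_width: 0.0663
```

View pics/scene1.png

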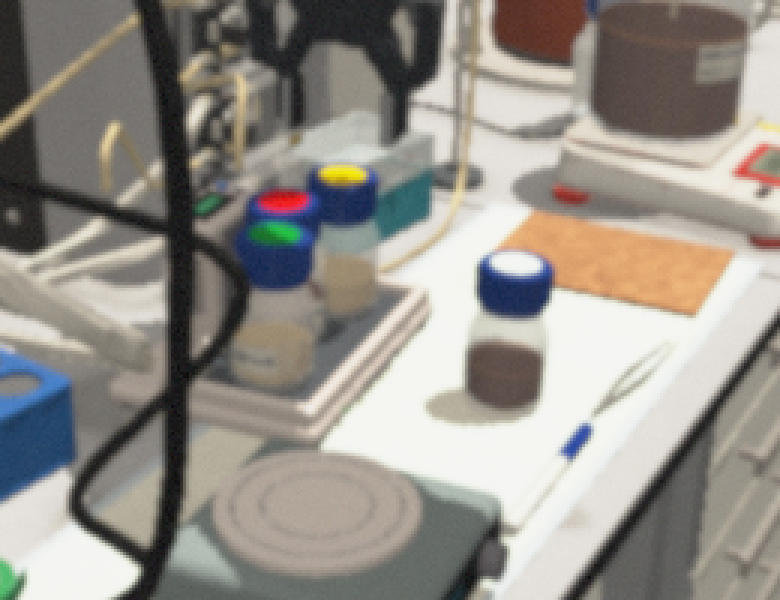

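View pics/top1.png

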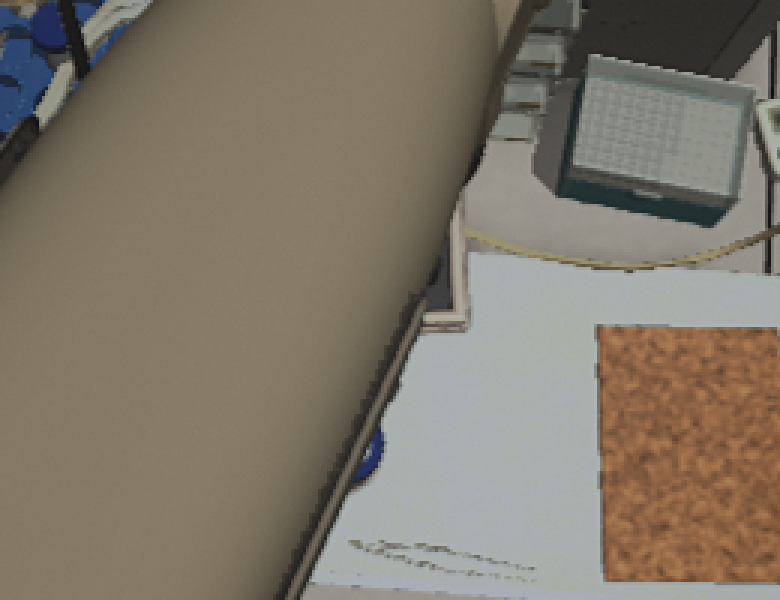

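```bash
python3 -m creep '[[[66,0,0,15,0],[66,0,0,15,0],[66,0,0,15,0],[66,0,0,9,0],[66,0,0,2,0],[66,0,0,0,0]]]'; python3 g.py .578 -.1225 .09 .12;  python3 -m creep '[[[45,0,0,0,0],[45,0,0,0,0],[45,0,0,0,0],[45,0,0,0,0],[45,0,0,0,0],[45,0,0,0,0]]]' 40; python3 g.py .578 -.1225 .09 .12
```

```text
clock: 5.75
eef_pos: [0.5786, -0.1229, 0.0903]
tcp_rot: [3.136, 0.185, 0.0]
force: [0.0, 0.4, 0.1]
gripper_width: 0.0661
t 5.75 pos [ 0.5786 -0.1229  0.0903] psi 0.118 tilt 0.000 F [0.  0.4 0.1] w 66.1 j6 1.11
turn(toolz) -0.002 ; shift mm now-axes [-0.5 -0.5  0.3] ; after-turn axes [-0.5 -0.5  0.3]
clock: 6.5
eef_pos: [0.5789, -0.1231, 0.0912]
tcp_rot: [3.135, 0.185, 0.002]
force: [-0.6, 0.2, 6.8]
gripper_width: 0.0489
t 6.50 pos [ 0.5789 -0.1231  0.0912] psi 0.118 tilt 0.001 F [-0.6  0.2  6.8] w 48.9 j6 1.11
turn(toolz) -0.002 ; shift mm now-axes [-0.8 -0.7  1.2] ; after-turn axes [-0.8 -0.7  1.2]
```

```bash
python3 -m creep '[[[45,0,0,-2,0],[45,0,0,-6,0],[45,0,0,-14,0],[45,0,0,-20,0],[45,0,0,-20,0],[45,0,0,-20,0],[45,0,0,-20,0],[45,0,0,-10,0],[45,0,0,0,0]]]'; python3 g.py .501 -.338 .15 .12; python3 - <<'E'
from h import *
for n in ("scene",):
    p,d=camera(n); cv2.imwrite(f"pics/{n}2.png",cv2.cvtColor(p[60:260,180:440],cv2.COLOR_RGB2BGR).repeat(3,0).repeat(3,1))
E
```

```text
clock: 7.62
eef_pos: [0.579, -0.1231, 0.2033]
tcp_rot: [3.135, 0.185, 0.003]
force: [-0.3, -0.2, -1.8]
gripper_width: 0.0485
t 7.62 pos [ 0.579  -0.1231  0.2033] psi 0.118 tilt 0.002 F [-0.3 -0.2 -1.8] w 48.5 j6 1.11
turn(toolz) -0.002 ; shift mm now-axes [-102.9  204.2   53.3] ; after-turn axes [-103.2  204.1   53.3]
```

View pics/scene2.png

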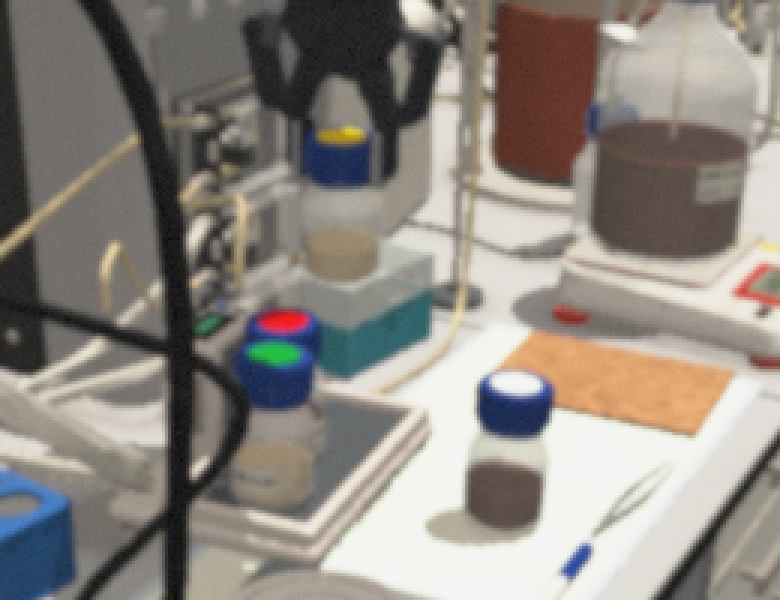

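```bash
python3 -m creep '[[[45,-6,12,0,0],[45,-12,24,0,0],[45,-14,28,0,0],[45,-14,28,0,0],[45,-14,28,6,0],[45,-14,28,10,0],[45,-14,28,12,0],[45,-10,20,12,0],[45,-5,8,10,0],[45,0,0,3,0],[45,0,0,0,0]]]'; python3 g.py .501 -.338 .076 .12
```

```text
clock: 9.05
eef_pos: [0.5004, -0.3367, 0.1491]
tcp_rot: [-3.135, -0.187, 0.0]
force: [-0.1, 0.7, -1.9]
gripper_width: 0.0485
t 9.05 pos [ 0.5004 -0.3367  0.1491] psi 0.119 tilt 0.001 F [-0.1  0.7 -1.9] w 48.5 j6 0.73
turn(toolz) -0.001 ; shift mm now-axes [ 0.5  1.5 73.1] ; after-turn axes [ 0.5  1.4 73.1]
```

```bash
python3 -m creep '[[[45,0,1,10,0],[45,0,0,15,0],[45,0,0,15,0],[45,0,0,15,0],[45,0,0,10,0],[45,0,0,5,0],[45,0,0,2,0],[45,0,0,0,0]]]'; python3 g.py .501 -.338 .075 .12
```

```text
clock: 10.05
eef_pos: [0.5005, -0.3388, 0.0776]
tcp_rot: [3.136, 0.185, 0.001]
force: [-0.2, -0.8, -1.5]
gripper_width: 0.0486
t 10.05 pos [ 0.5005 -0.3388  0.0776] psi 0.118 tilt 0.001 F [-0.2 -0.8 -1.5] w 48.6 j6 0.73
turn(toolz) -0.002 ; shift mm now-axes [ 0.6 -0.7  2.6] ; after-turn axes [ 0.6 -0.7  2.6]
```

```bash
python3 -m creep '[[[45,0,0,1,0],[45,0,0,0.5,0],[45,0,0,0,0]]]'; python3 g.py .501 -.338 .075 .12
```

```text
clock: 10.42
eef_pos: [0.5004, -0.3387, 0.076]
tcp_rot: [3.136, 0.185, 0.0]
force: [-0.8, 0.0, -2.7]
gripper_width: 0.0487
t 10.43 pos [ 0.5004 -0.3387  0.076 ] psi 0.118 tilt 0.000 F [-0.8  0.  -2.7] w 48.7 j6 0.73
turn(toolz) -0.002 ; shift mm now-axes [ 0.7 -0.6  1. ] ; after-turn axes [ 0.7 -0.6  1. ]
```

```bash
python3 -m creep '[[[45,0,0,1,0],[45,0,0,0.5,0],[45,0,0,0,0]]]'; python3 g.py .501 -.338 .075 .12; python3 -m creep '[[[66,0,0,0,0],[66,0,0,0,0],[66,0,0,0,0],[66,0,0,0,0]]]';python3 g.py .501 -.338 .2 .12; python3 -m creep '[[[66,0,0,-10,0],[66,0,0,-20,0],[66,0,0,-30,0],[66,0,0,-35,0],[66,0,0,-30,0],[66,0,0,0,0]]]';python3 g.py .561 -.0125 .2 .12
```

```text
clock: 10.8
eef_pos: [0.5005, -0.339, 0.0752]
tcp_rot: [3.135, 0.185, 0.001]
force: [-2.6, 1.1, 5.6]
gripper_width: 0.0489
t 10.80 pos [ 0.5005 -0.339   0.0752] psi 0.118 tilt 0.001 F [-2.6  1.1  5.6] w 48.9 j6 0.73
turn(toolz) -0.002 ; shift mm now-axes [ 0.6 -0.9  0.2] ; after-turn axes [ 0.6 -0.9  0.2]
clock: 11.3
eef_pos: [0.5003, -0.3385, 0.0741]
tcp_rot: [-3.136, -0.185, 0.0]
force: [-0.3, -0.0, -0.3]
gripper_width: 0.0661
t 11.30 pos [ 0.5003 -0.3385  0.0741] psi 0.118 tilt 0.000 F [-0.3 -0.  -0.3] w 66.1 j6 0.73
turn(toolz) -0.002 ; shift mm now-axes [   0.7   -0.5 -125.9] ; after-turn axes [   0.8   -0.4 -125.9]
clock: 12.05
eef_pos: [0.5018, -0.3398, 0.203]
tcp_rot: [3.131, 0.185, 0.007]
force: [0.5, 0.1, 0.3]
gripper_width: 0.0657
t 12.05 pos [ 0.5018 -0.3398  0.203 ] psi 0.118 tilt 0.007 F [0.5 0.1 0.3] w 65.7 j6 0.73
turn(toolz) -0.002 ; shift mm now-axes [  97.4 -318.1    1.9] ; after-turn axes [  98.  -317.9    3. ]
```

```bash
python3 -m creep '[[[66,5,-15,0,0],[66,9,-30,0,0],[66,10,-33,0,0],[66,10,-33,0,0],[66,10,-33,0,0],[66,10,-33,0,0],[66,10,-33,0,0],[66,10,-33,0,0],[66,10,-32,0,0],[66,9,-28,0,0],[66,5,-15,2,0],[66,0,0,0,0],[66,0,0,0,0]]]';python3 g.py .561 -.0125 .2 .12;python3 - <<'E'
from h import *
p,d=camera("top"); cv2.imwrite("pics/top3.png",cv2.cvtColor(p,cv2.COLOR_RGB2BGR))
p,d=camera("scene"); cv2.imwrite("pics/scene3.png",cv2.cvtColor(p,cv2.COLOR_RGB2BGR))
for n in("yellow_bottle_mid","mat"):
  print(n,[(m['conf'],m['location']) for c in("top","scene") for m in mark_of(n,c)])
E
```

```text
clock: 13.68
eef_pos: [0.5598, -0.0118, 0.1968]
tcp_rot: [3.136, 0.185, -0.001]
force: [0.8, 0.0, 0.4]
gripper_width: 0.0657
t 13.68 pos [ 0.5598 -0.0118  0.1968] psi 0.118 tilt 0.001 F [0.8 0.  0.4] w 65.7 j6 1.29
turn(toolz) -0.002 ; shift mm now-axes [ 1.1  0.9 -3.2] ; after-turn axes [ 1.1  0.9 -3.2]
yellow_bottle_mid [(0.95, [0.4994, -0.3366, 0.0559]), (0.75, [0.4988, -0.342, 0.0568])]
mat [(0.69, [0.4605, -0.3409, 0.0023]), (0.96, [0.4566, -0.3404, 0.0025])]
```

View pics/top3.png

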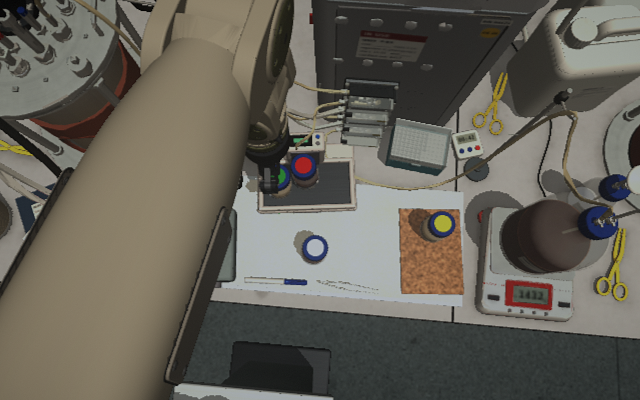

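View pics/scene3.png

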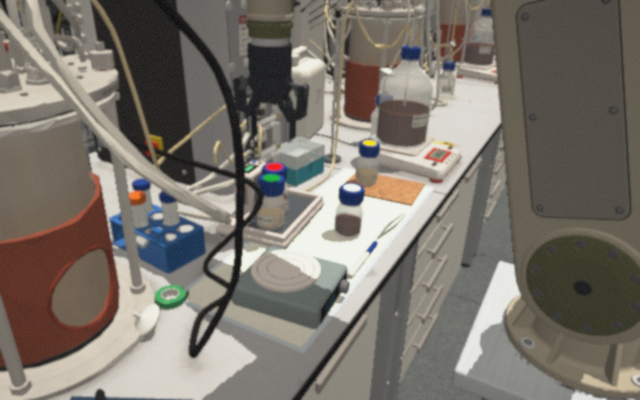

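```bash
python3 -m creep '[[[66,1,1,10,0],[66,0,0,20,0],[66,0,0,20,0],[66,0,0,15,0],[66,0,0,15,0],[66,0,0,15,0],[66,0,0,9,0],[66,0,0,2,0],[66,0,0,0,0]]]'; python3 g.py .561 -.0125 .09 .12
```

```text
clock: 15.1
eef_pos: [0.5616, -0.0122, 0.0915]
tcp_rot: [3.136, 0.185, 0.001]
force: [-0.4, 0.2, 0.5]
gripper_width: 0.0663
t 15.10 pos [ 0.5616 -0.0122  0.0915] psi 0.118 tilt 0.001 F [-0.4  0.2  0.5] w 66.3 j6 1.29
turn(toolz) -0.002 ; shift mm now-axes [-0.6  0.2  1.5] ; after-turn axes [-0.6  0.2  1.5]
```

```bash
python3 -m creep '[[[45,0,0,1,0],[45,0,0,0,0],[45,0,0,0,0],[45,0,0,0,0],[45,0,0,0,0],[45,0,0,0,0],[45,0,0,0,0]]]' 40; python3 g.py .561 -.0125 .09 .12;  python3 -m creep '[[[45,0,0,-2,0],[45,0,0,-6,0],[45,0,0,-14,0],[45,0,0,-20,0],[45,0,0,-20,0],[45,0,0,-20,0],[45,0,0,-20,0],[45,0,0,-15,0],[45,0,0,-12,0],[45,0,0,-5,0],[45,0,0,0,0]]]'; python3 g.py .417 -.345 .2 .12
```

```text
clock: 15.98
eef_pos: [0.5621, -0.0123, 0.0913]
tcp_rot: [3.135, 0.185, 0.003]
force: [-0.3, 0.3, 5.8]
gripper_width: 0.0497
t 15.97 pos [ 0.5621 -0.0123  0.0913] psi 0.118 tilt 0.002 F [-0.3  0.3  5.8] w 49.7 j6 1.29
turn(toolz) -0.002 ; shift mm now-axes [-1.1  0.1  1.3] ; after-turn axes [-1.1  0.1  1.3]
clock: 17.35
eef_pos: [0.5614, -0.0122, 0.2243]
tcp_rot: [3.136, 0.185, 0.0]
force: [-0.4, -1.3, -1.8]
gripper_width: 0.0496
t 17.35 pos [ 0.5614 -0.0122  0.2243] psi 0.118 tilt 0.000 F [-0.4 -1.3 -1.8] w 49.6 j6 1.29
turn(toolz) -0.002 ; shift mm now-axes [-182.5  313.5   24.3] ; after-turn axes [-183.2  313.2   24.3]
```

```bash
python3 -m creep '[[[45,-7,12,0,0],[45,-13,22,0,0],[45,-16,28,0,0],[45,-16,28,0,0],[45,-16,28,0,0],[45,-16,28,0,0],[45,-16,28,0,0],[45,-17,28,0,0],[45,-17,28,0,0],[45,-17,28,0,0],[45,-16,28,0,0],[45,-11,18,10,0],[45,-5,9,15,0],[45,0,0,15,0],[45,0,0,8,0],[45,0,0,0,0]]]'; python3 g.py .417 -.345 .076 .12
```

```text
clock: 19.35
eef_pos: [0.4164, -0.3432, 0.1753]
tcp_rot: [-3.134, -0.187, 0.002]
force: [-0.0, -0.8, -1.2]
gripper_width: 0.0493
t 19.35 pos [ 0.4164 -0.3432  0.1753] psi 0.119 tilt 0.002 F [-0.  -0.8 -1.2] w 49.3 j6 0.61
turn(toolz) -0.001 ; shift mm now-axes [ 0.5  2.1 99.3] ; after-turn axes [ 0.4  1.9 99.3]
```

```bash
python3 -m creep '[[[45,0,1,10,0],[45,0,0,18,0],[45,0,0,20,0],[45,0,0,20,0],[45,0,0,15,0],[45,0,0,10,0],[45,0,0,4,0],[45,0,0,1,0],[45,0,0,0,0]]]'; python3 g.py .417 -.345 .075 .12
```

```text
clock: 20.48
eef_pos: [0.4168, -0.3458, 0.0788]
tcp_rot: [3.135, 0.185, 0.001]
force: [0.2, 0.1, -1.7]
gripper_width: 0.0497
t 20.48 pos [ 0.4168 -0.3458  0.0788] psi 0.118 tilt 0.001 F [ 0.2  0.1 -1.7] w 49.7 j6 0.61
turn(toolz) -0.002 ; shift mm now-axes [ 0.3 -0.8  3.8] ; after-turn axes [ 0.3 -0.8  3.8]
```

```bash
python3 -m creep '[[[45,0,0,1.5,0],[45,0,0,1,0],[45,0,0,1,0],[45,0,0,0,0]]]'; python3 g.py .417 -.345 .075 .12; python3 -m creep '[[[66,0,0,0,0],[66,0,0,0,0],[66,0,0,0,0],[66,0,0,0,0]]]';python3 g.py .417 -.345 .075 .12; python3 -m creep '[[[66,0,0,-10,0],[66,0,0,-20,0],[66,0,0,-30,0],[66,0,0,-35,0],[66,0,0,-30,0],[66,0,0,0,0]]]';python3 g.py .588 -.0645 .24 1.69
```

```text
clock: 20.98
eef_pos: [0.4167, -0.3459, 0.0754]
tcp_rot: [3.135, 0.185, 0.001]
force: [-1.6, -1.0, 3.5]
gripper_width: 0.0494
t 20.98 pos [ 0.4167 -0.3459  0.0754] psi 0.118 tilt 0.001 F [-1.6 -1.   3.5] w 49.4 j6 0.61
turn(toolz) -0.002 ; shift mm now-axes [ 0.4 -0.8  0.4] ; after-turn axes [ 0.4 -0.8  0.4]
clock: 21.48
eef_pos: [0.4166, -0.3454, 0.0747]
tcp_rot: [-3.136, -0.185, 0.0]
force: [0.2, -0.1, -0.6]
gripper_width: 0.0658
t 21.48 pos [ 0.4166 -0.3454  0.0747] psi 0.118 tilt 0.000 F [ 0.2 -0.1 -0.6] w 65.8 j6 0.61
turn(toolz) -0.002 ; shift mm now-axes [ 0.5 -0.4 -0.3] ; after-turn axes [ 0.5 -0.4 -0.3]
clock: 22.22
eef_pos: [0.4178, -0.3469, 0.2032]
tcp_rot: [3.131, 0.185, 0.006]
force: [0.4, 0.7, -0.5]
gripper_width: 0.066
t 22.23 pos [ 0.4178 -0.3469  0.2032] psi 0.118 tilt 0.006 F [ 0.4  0.7 -0.5] w 66.0 j6 0.61
turn(toolz) -1.572 ; shift mm now-axes [ 202.4 -260.2  -37.4] ; after-turn axes [260.1 202.5 -36.8]
```

```bash
python3 -m creep '[[[66,0,0,-10,-0.143],[66,0,0,-10,-0.143],[66,0,0,-10,-0.143],[66,0,0,0,-0.143],[66,0,0,0,-0.143],[66,0,0,0,-0.143],[66,0,0,0,-0.143],[66,0,0,0,-0.143],[66,0,0,0,-0.143],[66,0,0,0,-0.143],[66,0,0,0,-0.142],[66,0,0,0,0]]]';python3 - <<'E'
from h import *
p,d,W=cloud("top"); cv2.imwrite("pics/top4.png",cv2.cvtColor(p,cv2.COLOR_RGB2BGR));np.savez("top4.npz",p=p,d=d,W=W)
cv2.imwrite("pics/warm4.png",cv2.cvtColor(cv2.resize(p[125:220,250:365],None,fx=6.5,fy=6,interpolation=cv2.INTER_CUBIC),cv2.COLOR_RGB2BGR))
for n in("red_bottle_mid","white_bottle_mid","warmer","stirrer"):
  print(n,[(m['conf'],m['location']) for c in("top",) for m in mark_of(n,c)])
E
python3 g.py .588 -.0645 .24 1.69
```

```text
clock: 23.72
eef_pos: [0.4162, -0.3451, 0.229]
tcp_rot: [-2.086, -2.347, -0.0]
force: [-0.7, 0.7, 0.4]
gripper_width: 0.0659
red_bottle_mid [(0.89, [0.5876, -0.0649, 0.0715]), (0.16, [0.5844, -0.0669, -0.0024])]
white_bottle_mid [(0.86, [0.4323, -0.0977, 0.0502])]
warmer [(0.95, [0.5836, -0.0641, -0.0036])]
stirrer [(0.66, [0.4369, 0.1333, -0.0032])]
t 23.98 pos [ 0.4165 -0.3454  0.2296] psi 1.689 tilt 0.000 F [0.  0.4 0.2] w 65.7 j6 -0.96
turn(toolz) -0.001 ; shift mm now-axes [258.8 203.4 -10.4] ; after-turn axes [258.5 203.7 -10.4]
```

View pics/top4.png

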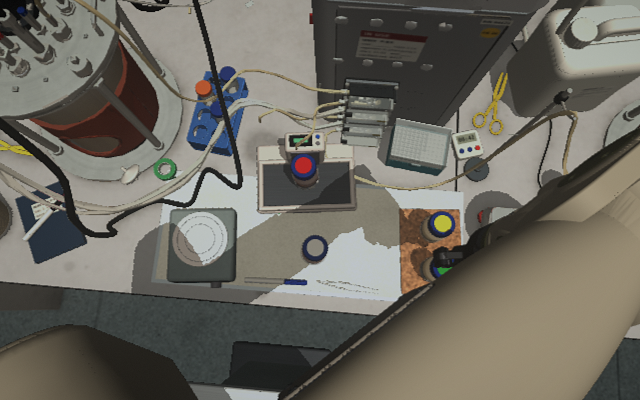

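View pics/warm4.png

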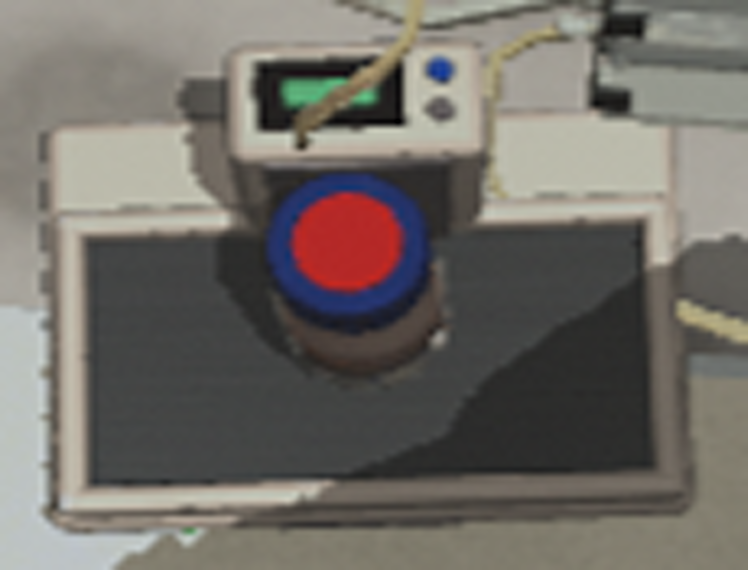

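```bash
python3 -m creep '[[[66,11,9,-3,0],[66,22,17,-3,0],[66,27,21,-3,0],[66,28,22,0,0],[66,28,22,0,0],[66,28,22,0,0],[66,28,22,0,0],[66,28,22,0,0],[66,26,21,0,0],[66,20,15,0,0],[66,10,8,0,0],[66,4,1,0,0],[66,0,0,0,0]]]';python3 g.py .587 -.063 .2 1.69
```

```text
clock: 25.6
eef_pos: [0.5859, -0.0634, 0.2388]
tcp_rot: [-2.085, -2.35, 0.001]
force: [0.2, -0.5, -1.0]
gripper_width: 0.0661
t 25.60 pos [ 0.5859 -0.0634  0.2388] psi 1.690 tilt 0.000 F [ 0.2 -0.5 -1. ] w 66.1 j6 -0.36
turn(toolz) -0.000 ; shift mm now-axes [ 0.3  1.2 38.8] ; after-turn axes [ 0.3  1.1 38.8]
```

Descend in stages, watching for forces (a tube hangs close by).

```bash
python3 -m creep '[[[66,0,1,10,0],[66,0,0,15,0],[66,0,0,15,0],[66,0,0,15,0],[66,0,0,10,0],[66,0,0,0,0]]]';python3 -m creep '[[[66,0,0,10,0],[66,0,0,12,0],[66,0,0,12,0],[66,0,0,10,0],[66,0,0,0,0]]]';python3 - <<'E'
from h import *
p,d=camera("scene"); cv2.imwrite("pics/scene5.png",cv2.cvtColor(p[60:260,180:440],cv2.COLOR_RGB2BGR).repeat(3,0).repeat(3,1))
E
python3 g.py .587 -.063 .09 1.69
```

```text
clock: 26.35
eef_pos: [0.5865, -0.063, 0.1726]
tcp_rot: [-2.084, -2.348, 0.002]
force: [-0.3, -0.3, -0.6]
gripper_width: 0.066
clock: 26.98
eef_pos: [0.5864, -0.063, 0.1285]
tcp_rot: [-2.084, -2.348, 0.002]
force: [0.4, -0.0, 1.2]
gripper_width: 0.0658
t 27.02 pos [ 0.5869 -0.0631  0.1293] psi 1.690 tilt 0.001 F [-1.1  0.3 -0.4] w 66.0 j6 -0.36
turn(toolz) 0.000 ; shift mm now-axes [ 0.1  0.2 39.3] ; after-turn axes [ 0.1  0.2 39.3]
```

View pics/scene5.png

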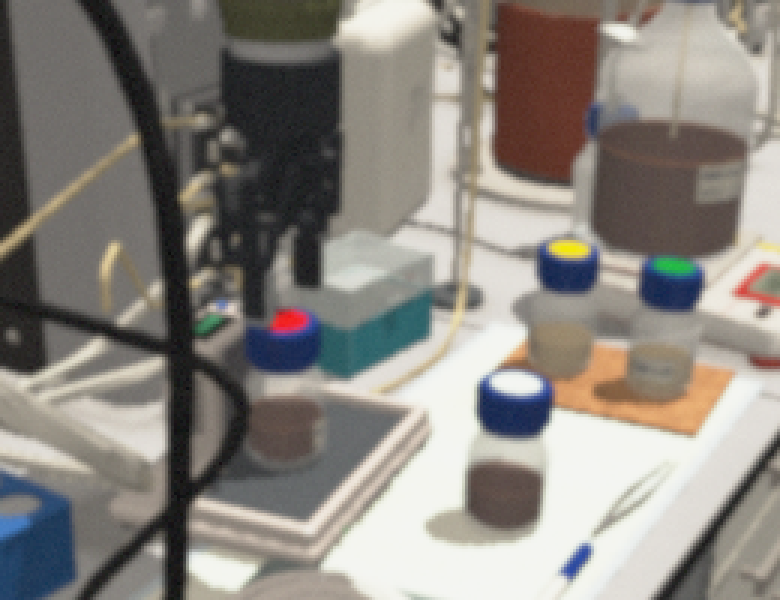

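```bash
python3 -m creep '[[[66,0,0,10,0],[66,0,0,12,0],[66,0,0,10,0],[66,0,0,5,0],[66,0,0,1,0],[66,0,0,0,0]]]';python3 g.py .587 -.063 .09 1.69;python3 -m creep '[[[45,0,0,0,0],[45,0,0,0,0],[45,0,0,0,0],[45,0,0,0,0],[45,0,0,0,0],[45,0,0,0,0],[45,0,0,0,0]]]' 40; python3 g.py .587 -.063 .09 1.69; python3 -m creep '[[[45,0,0,-2,0],[45,0,0,-6,0],[45,0,0,-14,0],[45,0,0,-20,0],[45,0,0,-20,0],[45,0,0,-20,0],[45,0,0,-20,0],[45,0,0,-10,0],[45,0,0,0,0]]]';python3 g.py .436 .1365 .21 1.69
```

```text
clock: 27.78
eef_pos: [0.5874, -0.0632, 0.0919]
tcp_rot: [2.085, 2.35, 0.0]
force: [0.4, -0.2, 0.3]
gripper_width: 0.066
t 27.77 pos [ 0.5874 -0.0632  0.0919] psi 1.690 tilt 0.000 F [ 0.4 -0.2  0.3] w 66.0 j6 -0.36
turn(toolz) 0.000 ; shift mm now-axes [ 0.3 -0.3  1.9] ; after-turn axes [ 0.3 -0.3  1.9]
clock: 28.65
eef_pos: [0.5878, -0.0635, 0.0926]
tcp_rot: [2.084, 2.349, 0.001]
force: [0.3, -1.2, 6.2]
gripper_width: 0.0489
t 28.65 pos [ 0.5878 -0.0635  0.0926] psi 1.690 tilt 0.002 F [ 0.3 -1.2  6.2] w 48.9 j6 -0.36
turn(toolz) -0.000 ; shift mm now-axes [ 0.6 -0.7  2.6] ; after-turn axes [ 0.6 -0.7  2.6]
clock: 29.78
eef_pos: [0.5877, -0.0633, 0.2047]
tcp_rot: [2.084, 2.349, 0.001]
force: [1.0, 0.3, -1.9]
gripper_width: 0.0488
t 29.77 pos [ 0.5877 -0.0633  0.2047] psi 1.690 tilt 0.002 F [ 1.   0.3 -1.9] w 48.8 j6 -0.36
turn(toolz) 0.000 ; shift mm now-axes [ 216.4 -126.8   -5.6] ; after-turn axes [ 216.4 -126.8   -5.3]
```

```bash
python3 - <<'E'
from h import *
np.set_printoptions(precision=4,suppress=True)
for f in ("top0.npz",):
    a=np.load(f);p=a['p'];W=a['W']
    g=cv2.cvtColor(p,cv2.COLOR_RGB2GRAY)
    u0=pix("top",[[.436,.135,.052]])[0]
    vv,uu=np.mgrid[0:400,0:640]
    for thr in (120,135,150):
        m=((g>thr)&(np.hypot(uu-u0[0],vv-u0[1])<34)).astype(np.uint8)
        n,l,st,c=cv2.connectedComponentsWithStats(cv2.morphologyEx(m,cv2.MORPH_OPEN,np.ones((5,5))))
        i=1+st[1:,4].argmax();cs=cv2.findContours((l==i).astype(np.uint8),0,cv2.CHAIN_APPROX_NONE)[0]
        e=cv2.fitEllipse(max(cs,key=len));print(thr,st[i],e,unp("top",[e[0]],.052))
p=np.load("top0.npz")['p']
cr=p[200:290,160:245];big=cv2.resize(cr,None,fx=6.5,fy=6.5,interpolation=cv2.INTER_CUBIC)
for r in (.056,):
    for cx,cy,col in ((.4365,.1345,(255,0,0)),):
        th=np.linspace(0,6.28,60);q=pix("top",np.c_[cx+r*np.cos(th),cy+r*np.sin(th),0*th+.052])
        q=((q+.5-[160,200])*6.5).astype(int);cv2.polylines(big,[q.reshape(-1,1,2)],True,col,1)
cv2.imwrite("pics/stir.png",big[...,::-1])
E
```

```text
120 [ 172  212   56   55 2379] ((199.2734375, 238.51051330566406), (52.08832550048828, 56.0340690612793), 58.67668151855469) [[0.4359 0.1373 0.052 ]]
135 [ 172  212   55   54 2182] ((199.2483673095703, 238.32777404785156), (49.566917419433594, 54.471656799316406), 59.5805549621582) [[0.4363 0.1374 0.052 ]]
150 [ 178  212   49   49 1600] ((199.84869384765625, 237.92947387695312), (43.22119903564453, 48.796295166015625), 49.840614318847656) [[0.4372 0.1363 0.052 ]]
```

View pics/stir.png

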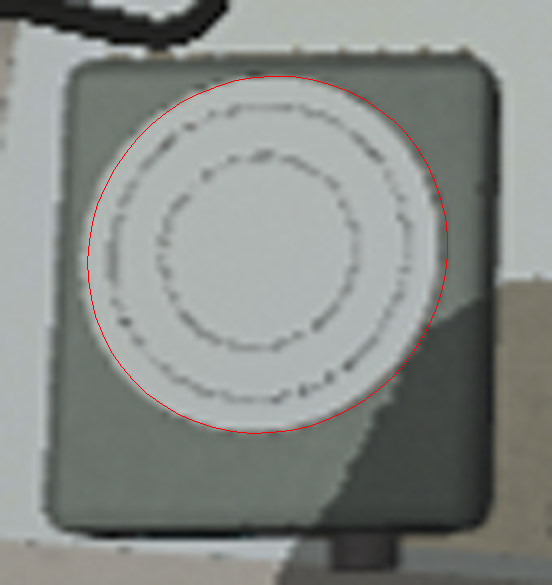

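```bash
python3 -m creep '[[[45,0,-10,0,0],[45,4,-20,0,0],[45,10,-25,0,0],[45,15,-25,0,0],[45,20,-20,0,0],[45,25,-15,0,0],[45,28,-12,0,0],[45,28,0,0,0],[45,28,0,0,0],[45,25,0,0,0],[45,19,0,0,0],[45,10,0,0,0],[45,4,0,0,0],[45,0,0,0,0]]]';python3 g.py .4365 .1365 .124 1.69
```

```text
clock: 31.52
eef_pos: [0.4352, 0.1359, 0.2036]
tcp_rot: [-2.085, -2.35, 0.001]
force: [0.0, 0.2, -2.7]
gripper_width: 0.0487
t 31.52 pos [0.4352 0.1359 0.2036] psi 1.690 tilt 0.001 F [ 0.   0.2 -2.7] w 48.7 j6 0.01
turn(toolz) -0.000 ; shift mm now-axes [ 0.5  1.4 79.6] ; after-turn axes [ 0.5  1.3 79.6]
```

```bash
python3 -m creep '[[[45,0,1,10,0],[45,0,0,18,0],[45,0,0,20,0],[45,0,0,16,0],[45,0,0,10,0],[45,0,0,4,0],[45,0,0,1,0],[45,0,0,0,0]]]'; python3 g.py .4365 .1365 .122 1.69
python3 - <<'E'
from h import *
p,d=camera("scene"); cv2.imwrite("pics/scene6.png",cv2.cvtColor(p[120:320,180:440],cv2.COLOR_RGB2BGR).repeat(3,0).repeat(3,1))
E
```

```text
clock: 32.52
eef_pos: [0.4368, 0.1363, 0.1252]
tcp_rot: [2.085, 2.349, 0.001]
force: [0.9, -1.1, -2.0]
gripper_width: 0.0489
t 32.52 pos [0.4368 0.1363 0.1252] psi 1.690 tilt 0.001 F [ 0.9 -1.1 -2. ] w 48.9 j6 0.01
turn(toolz) -0.000 ; shift mm now-axes [ 0.2 -0.3  3.2] ; after-turn axes [ 0.2 -0.3  3.2]
```

View pics/scene6.png

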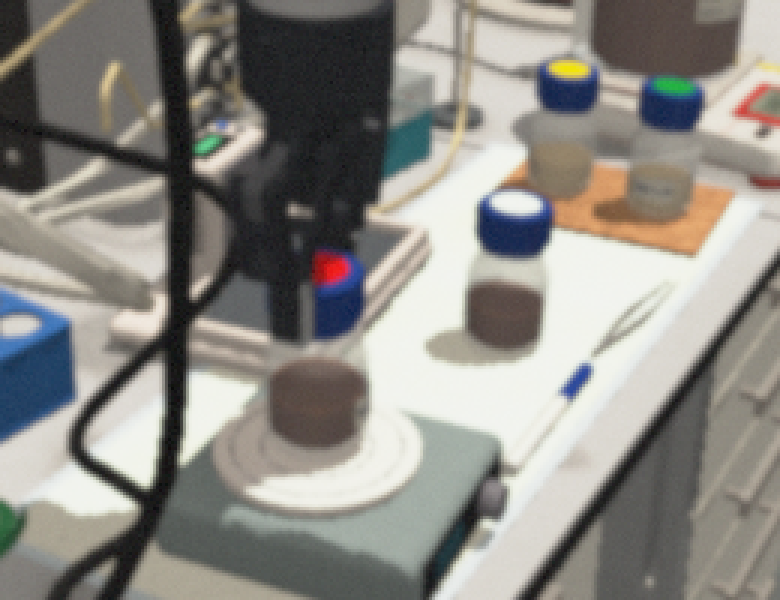

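```bash
python3 - <<'E'
from h import *
p,d,W=cloud("scene")
big=p[120:320,180:440].repeat(3,0).repeat(3,1).copy()
th=np.linspace(0,6.28,60)
def ring(cx,cy,z,r,col):
    q=pix("scene",np.c_[cx+r*np.cos(th),cy+r*np.sin(th),0*th+z]);q=((q+.5-[180,120])*3).astype(int);cv2.polylines(big,[q.reshape(-1,1,2)],True,col,1)
ring(.4365,.1365,.052,.056,(255,0,0));ring(.4365,.1365,.055,.028,(0,255,0));ring(.4365,.1365,.158,.0255,(0,255,255))
cv2.imwrite("pics/scene7.png",big[...,::-1])
v,u=120+400//3,180+320//3
print(W[120+470//3:120+500//3:4,u])
print("cap top",W[120+265//3,180+330//3],"body",W[120+400//3,u])
for n in("red_bottle_mid","stirrer"):
  print(n,[(round(m['conf'],2),m['location']) for c in("scene",) for m in mark_of(n,c)])
E
```

```text
[[0.4204804  0.1564832  0.05321943]
 [0.41662467 0.16265461 0.05085001]
 [0.41007292 0.17315858 0.05228975]]
cap top [0.430354   0.12953173 0.15808238] body [0.42041231 0.15672713 0.09563417]
red_bottle_mid [(0.56, [0.4319, 0.1321, 0.1029])]
stirrer []
```

View pics/scene7.png

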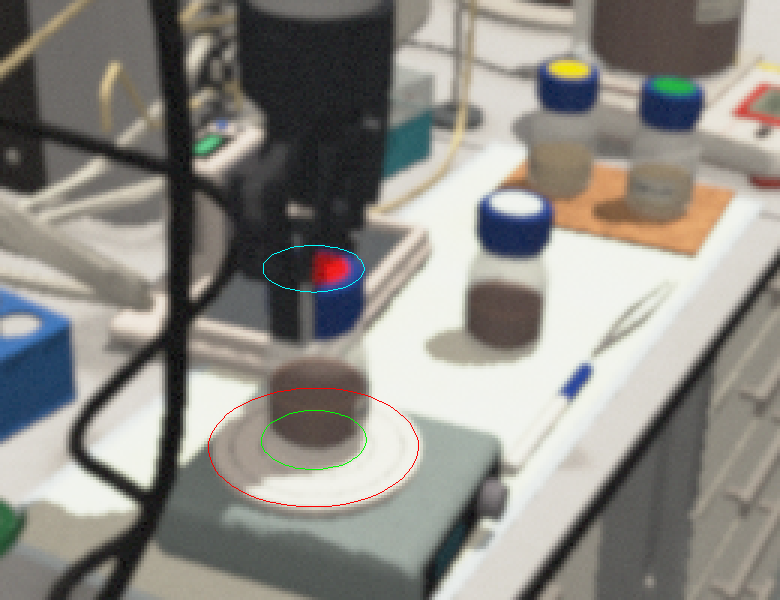

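```bash
python3 -m creep '[[[45,0,0,1.5,0],[45,0,0,1,0],[45,0,0,1,0],[45,0,0,0,0]]]'; python3 g.py .4365 .1365 .122 1.69
```

```text
clock: 33.22
eef_pos: [0.437, 0.1364, 0.1226]
tcp_rot: [2.084, 2.349, 0.002]
force: [-2.2, -0.5, 9.1]
gripper_width: 0.0489
t 33.23 pos [0.437  0.1364 0.1226] psi 1.690 tilt 0.002 F [-2.2 -0.5  9.1] w 48.9 j6 0.01
turn(toolz) 0.000 ; shift mm now-axes [ 0.2 -0.5  0.6] ; after-turn axes [ 0.2 -0.5  0.6]
```

```bash
python3 -m creep '[[[66,0,0,0,0],[66,0,0,0,0],[66,0,0,0,0],[66,0,0,0,0],[66,0,0,-10,0],[66,0,0,-20,0],[66,0,0,-30,0],[66,0,0,-30,0],[66,0,0,-10,0],[66,0,0,0,0]]]';python3 g.py .433 -.098 .19 1.69
```

```text
clock: 34.48
eef_pos: [0.4368, 0.1363, 0.2217]
tcp_rot: [2.085, 2.349, 0.001]
force: [-0.2, 0.1, 0.4]
gripper_width: 0.066
t 34.48 pos [0.4368 0.1363 0.2217] psi 1.690 tilt 0.001 F [-0.2  0.1  0.4] w 66.0 j6 0.01
turn(toolz) 0.000 ; shift mm now-axes [-232.2  -31.7   31.7] ; after-turn axes [-232.2  -31.6   31.7]
```

```bash
python3 -m creep '[[[66,-15,-2,0,0],[66,-30,-4,0,0],[66,-40,-5,0,0],[66,-40,-6,5,0],[66,-40,-6,5,0],[66,-36,-5,10,0],[66,-21,-3,10,0],[66,-10,-1,2,0],[66,0,0,0,0.157],[66,0,0,0,0.157],[66,0,0,0,0.157],[66,0,0,0,0.157],[66,0,0,0,0.157],[66,0,0,0,0.157],[66,0,0,0,0.157],[66,0,0,0,0.157],[66,0,0,0,0.157],[66,0,0,0,0.157],[66,0,0,0,0]]]';python3 - <<'E'
from h import *
p,d,W=cloud("top"); cv2.imwrite("pics/top8.png",cv2.cvtColor(p,cv2.COLOR_RGB2BGR))
E
python3 g.py .433 -.098 .07 .12
```

```text
clock: 36.85
eef_pos: [0.4319, -0.0976, 0.1891]
tcp_rot: [-3.135, -0.192, 0.001]
force: [0.3, -0.2, 0.0]
gripper_width: 0.066
t 36.90 pos [ 0.4319 -0.0976  0.1891] psi 0.123 tilt 0.001 F [ 0.1 -0.2  0.1] w 66.1 j6 1.04
turn(toolz) 0.003 ; shift mm now-axes [  1.1   0.5 119.1] ; after-turn axes [  1.    0.5 119.1]
```

View pics/top8.png

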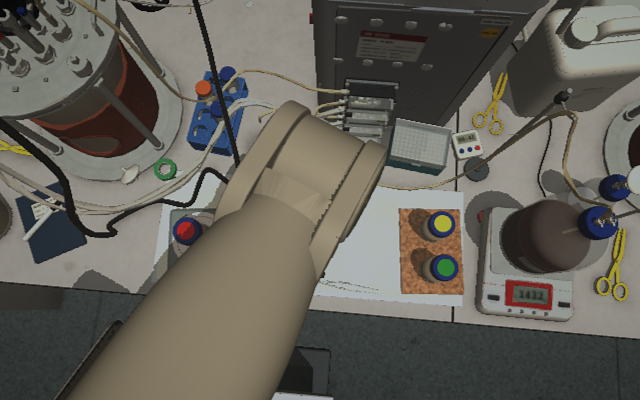

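```bash
python3 -m creep '[[[66,1,0,10,0],[66,0,0,20,0],[66,0,0,20,0],[66,0,0,20,0],[66,0,0,20,0],[66,0,0,15,0],[66,0,0,10,0],[66,0,0,3,0],[66,0,0,0,0]]]'; python3 g.py .433 -.098 .07 .12;python3 - <<'E'
from h import *
p,d=camera("scene"); cv2.imwrite("pics/scene8.png",cv2.cvtColor(p[120:320,180:440],cv2.COLOR_RGB2BGR).repeat(3,0).repeat(3,1))
E
```

```text
clock: 38.02
eef_pos: [0.4333, -0.0978, 0.0713]
tcp_rot: [3.136, 0.189, 0.0]
force: [0.3, -0.2, -0.8]
gripper_width: 0.066
t 38.02 pos [ 0.4333 -0.0978  0.0713] psi 0.120 tilt 0.000 F [ 0.3 -0.2 -0.8] w 66.0 j6 1.05
turn(toolz) 0.000 ; shift mm now-axes [-0.3  0.2  1.3] ; after-turn axes [-0.3  0.2  1.3]
```

View pics/scene8.png

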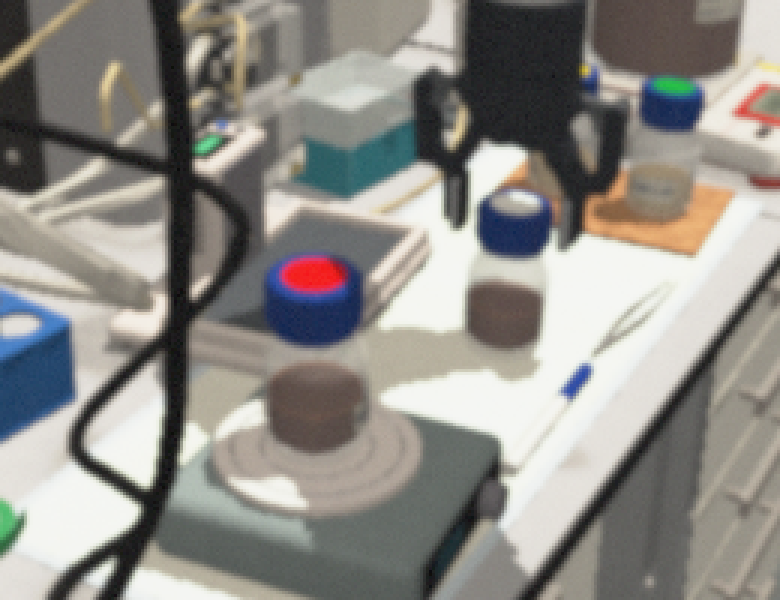

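```bash
python3 -m creep '[[[45,0,0,1,0],[45,0,0,0,0],[45,0,0,0,0],[45,0,0,0,0],[45,0,0,0,0],[45,0,0,0,0]]]' 25; python3 -m creep '[[[66,0,0,0,0],[66,0,0,0,0],[66,0,0,0,0],[66,0,0,0,0],[66,0,0,0,-0.157],[66,0,0,0,-0.157],[66,0,0,0,-0.157],[66,0,0,0,-0.157],[66,0,0,0,-0.157],[66,0,0,0,-0.157],[66,0,0,0,-0.157],[66,0,0,0,-0.157],[66,0,0,0,-0.157],[66,0,0,0,-0.157],[66,0,0,0,0]]]'; python3 g.py .433 -.098 .07 1.69; python3 -m creep '[[[45,0,0,0,0],[45,0,0,0,0],[45,0,0,0,0],[45,0,0,0,0],[45,0,0,0,0],[45,0,0,0,0]]]' 40; python3 g.py .433 -.098 .07 1.69
```

```text
clock: 38.83
eef_pos: [0.4338, -0.098, 0.0711]
tcp_rot: [3.135, 0.188, 0.002]
force: [-0.8, 0.1, 5.8]
gripper_width: 0.0493
clock: 40.7
eef_pos: [0.4332, -0.0978, 0.0702]
tcp_rot: [-2.087, -2.348, 0.0]
force: [-0.1, 0.9, -0.6]
gripper_width: 0.0662
t 40.70 pos [ 0.4332 -0.0978  0.0702] psi 1.688 tilt 0.000 F [-0.1  0.9 -0.6] w 66.2 j6 -0.52
turn(toolz) -0.002 ; shift mm now-axes [-0.2 -0.2  0.2] ; after-turn axes [-0.2 -0.2  0.2]
clock: 41.45
eef_pos: [0.4334, -0.0977, 0.0707]
tcp_rot: [2.086, 2.348, 0.001]
force: [-1.0, 1.0, 4.9]
gripper_width: 0.0493
t 41.45 pos [ 0.4334 -0.0977  0.0707] psi 1.689 tilt 0.001 F [-1.   1.   4.9] w 49.3 j6 -0.52
turn(toolz) -0.001 ; shift mm now-axes [-0.3 -0.5  0.7] ; after-turn axes [-0.3 -0.5  0.7]
```

```bash
python3 -m creep '[[[45,0,0,-2,0],[45,0,0,-6,0],[45,0,0,-14,0],[45,0,0,-20,0],[45,0,0,-20,0],[45,0,0,-20,0],[45,0,0,-10,0],[45,0,0,0,0]]]';python3 g.py .5873 -.065 .16 1.69
```

```text
clock: 42.45
eef_pos: [0.4338, -0.098, 0.1631]
tcp_rot: [2.084, 2.348, 0.001]
force: [0.8, -0.1, -2.0]
gripper_width: 0.049
t 42.45 pos [ 0.4338 -0.098   0.1631] psi 1.690 tilt 0.002 F [ 0.8 -0.1 -2. ] w 49.0 j6 -0.52
turn(toolz) -0.000 ; shift mm now-axes [ 14.5 156.4   3.4] ; after-turn axes [ 14.5 156.4   3.1]
```

```bash
python3 -m creep '[[[45,1,10,0,0],[45,2,20,0,0],[45,3,28,0,0],[45,3,30,0,0],[45,3,28,0,0],[45,2,20,0,0],[45,1,12,0,0],[45,0,5,0,0],[45,0,0,0,0],[45,0,0,0,0]]]';python3 g.py .5873 -.065 .093 1.69
```

```text
clock: 43.7
eef_pos: [0.5827, -0.0648, 0.1623]
tcp_rot: [-2.085, -2.349, 0.001]
force: [-0.8, -0.2, -0.9]
gripper_width: 0.0492
t 43.70 pos [ 0.5827 -0.0648  0.1623] psi 1.690 tilt 0.000 F [-0.8 -0.2 -0.9] w 49.2 j6 -0.37
turn(toolz) -0.000 ; shift mm now-axes [-0.7  4.5 69.3] ; after-turn axes [-0.7  4.5 69.3]
```

```bash
python3 -m creep '[[[45,-0.5,3.5,8,0],[45,0,0,12,0],[45,0,0,12,0],[45,0,0,8,0],[45,0,0,0,0],[45,0,0,0,0]]]';python3 g.py .5873 -.065 .093 1.69
```

```text
clock: 44.45
eef_pos: [0.5871, -0.0648, 0.1225]
tcp_rot: [2.085, 2.35, 0.0]
force: [0.5, 0.0, -1.4]
gripper_width: 0.0488
t 44.45 pos [ 0.5871 -0.0648  0.1225] psi 1.690 tilt 0.000 F [ 0.5  0.  -1.4] w 48.8 j6 -0.36
turn(toolz) 0.000 ; shift mm now-axes [-0.2  0.2 29.5] ; after-turn axes [-0.2  0.2 29.5]
```

```bash
python3 -m creep '[[[45,0,0,8,0],[45,0,0,8,0],[45,0,0,6,0],[45,0,0,4,0],[45,0,0,1,0],[45,0,0,0,0]]]';python3 g.py .5873 -.065 .093 1.69
```

```text
clock: 45.2
eef_pos: [0.5869, -0.0648, 0.0953]
tcp_rot: [2.085, 2.35, -0.0]
force: [0.7, 0.6, -1.8]
gripper_width: 0.0493
t 45.20 pos [ 0.5869 -0.0648  0.0953] psi 1.690 tilt 0.000 F [ 0.7  0.6 -1.8] w 49.3 j6 -0.36
turn(toolz) 0.000 ; shift mm now-axes [-0.3  0.3  2.3] ; after-turn axes [-0.3  0.3  2.3]
```

```bash
python3 -m creep '[[[45,0,0,1,0],[45,0,0,1,0],[45,0,0,0.5,0],[45,0,0,0,0]]]';python3 g.py .5873 -.065 .093 1.69
```

```text
clock: 45.7
eef_pos: [0.5869, -0.0647, 0.0928]
tcp_rot: [2.085, 2.35, -0.0]
force: [0.4, 0.3, -1.9]
gripper_width: 0.0495
t 45.70 pos [ 0.5869 -0.0647  0.0928] psi 1.690 tilt 0.000 F [ 0.4  0.3 -1.9] w 49.5 j6 -0.36
turn(toolz) 0.000 ; shift mm now-axes [-0.3  0.4 -0.2] ; after-turn axes [-0.3  0.4 -0.2]
```

```bash
python3 -m creep '[[[45,0,0,0.7,0],[45,0,0,0.5,0],[45,0,0,0,0]]]';python3 g.py .5873 -.065 .093 1.69
```

```text
clock: 46.08
eef_pos: [0.5873, -0.0647, 0.0927]
tcp_rot: [2.084, 2.349, 0.001]
force: [-1.2, 0.9, 4.2]
gripper_width: 0.0491
t 46.08 pos [ 0.5873 -0.0647  0.0927] psi 1.690 tilt 0.001 F [-1.2  0.9  4.2] w 49.1 j6 -0.36
turn(toolz) 0.000 ; shift mm now-axes [-0.3 -0.  -0.3] ; after-turn axes [-0.3 -0.  -0.3]
```

Contact on the plate; release and rise, then go to the green bottle.

```bash
python3 -m creep '[[[66,0,0,0,0],[66,0,0,0,0],[66,0,0,0,0],[66,0,0,0,0],[66,0,0,-10,0],[66,0,0,-20,0],[66,0,0,-30,0],[66,0,0,-35,0],[66,0,0,-25,0],[66,0,0,-10,0],[66,0,0,0,0]]]';python3 g.py .4166 -.3456 .2 .118
```

```text
clock: 47.45
eef_pos: [0.5872, -0.0648, 0.2222]
tcp_rot: [2.084, 2.349, 0.001]
force: [-0.6, 0.1, 0.4]
gripper_width: 0.0661
t 47.45 pos [ 0.5872 -0.0648  0.2222] psi 1.690 tilt 0.001 F [-0.6  0.1  0.4] w 66.1 j6 -0.36
turn(toolz) 1.572 ; shift mm now-axes [-258.5 -202.8   22.1] ; after-turn axes [-202.5  258.7   22.2]
```

```bash
python3 -m creep '[[[66,-12,-10,0,0],[66,-24,-19,0,0],[66,-30,-23,0,0],[66,-30,-24,0,0],[66,-30,-24,0,0],[66,-30,-24,0,0],[66,-30,-24,0,0],[66,-30,-24,0,0],[66,-24,-18,0,0],[66,-13,-10,0,0],[66,-5,-3,0,0],[66,0,0,0,0]]]';python3 -m creep '[[[66,0,0,0,0.157],[66,0,0,0,0.157],[66,0,0,0,0.157],[66,0,0,0,0.157],[66,0,0,0,0.157],[66,0,0,0,0.157],[66,0,0,0,0.157],[66,0,0,0,0.157],[66,0,0,0,0.157],[66,0,0,0,0.157],[66,0,0,0,0.002],[66,0,0,0,0]]]';python3 - <<'E'
from h import *
np.set_printoptions(precision=4,suppress=True)
p,d=camera("top"); cv2.imwrite("pics/top9.png",cv2.cvtColor(p,cv2.COLOR_RGB2BGR))
cv2.imwrite("pics/warm9.png",cv2.cvtColor(cv2.resize(p[125:220,250:365],None,fx=6.5,fy=6,interpolation=cv2.INTER_CUBIC),cv2.COLOR_RGB2BGR))
for n in("red_bottle_mid","white_bottle_mid","warmer","stirrer"):
  print(n,[(round(m['conf'],2),m['location']) for c in("top",) for m in mark_of(n,c)])
E
python3 g.py .4166 -.3456 .0745 .118
```

```text
clock: 48.95
eef_pos: [0.416, -0.3448, 0.2213]
tcp_rot: [-2.085, -2.349, -0.0]
force: [0.3, 0.2, 0.8]
gripper_width: 0.0658
clock: 50.45
eef_pos: [0.4164, -0.3445, 0.2216]
tcp_rot: [-3.136, -0.191, -0.0]
force: [-0.0, -0.0, -0.2]
gripper_width: 0.0662
red_bottle_mid [(0.57, [0.4377, 0.1334, 0.1029])]
white_bottle_mid [(0.95, [0.5884, -0.0605, 0.0736])]
warmer [(0.83, [0.5843, -0.0666, -0.0015])]
stirrer [(0.74, [0.4358, 0.1367, -0.003])]
t 50.70 pos [ 0.416  -0.345   0.2216] psi 0.119 tilt 0.000 F [-0.1 -0.5  0.2] w 66.0 j6 0.61
turn(toolz) 0.001 ; shift mm now-axes [  0.5   0.6 147.1] ; after-turn axes [  0.5   0.6 147.1]
```

View pics/top9.png

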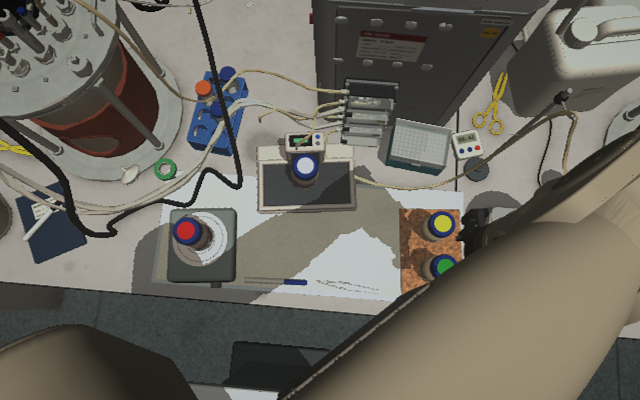

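View pics/warm9.png

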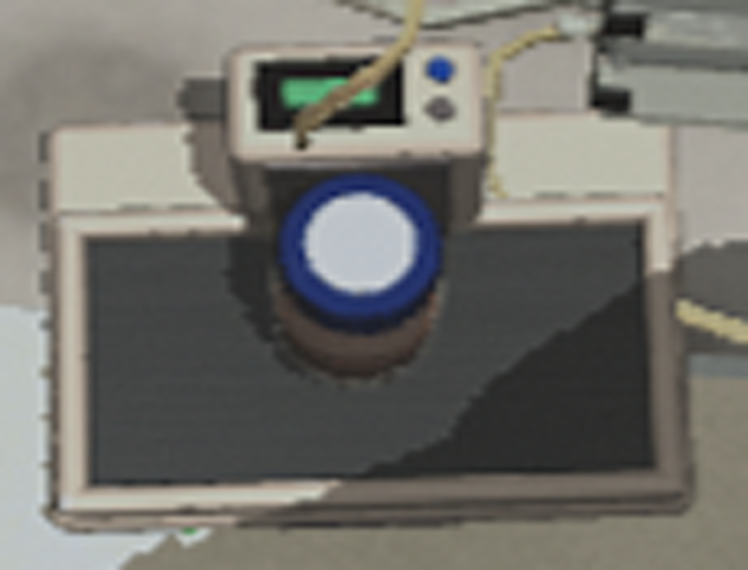

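```bash
python3 - <<'E'
from h import *
np.set_printoptions(precision=4,suppress=True)
p,d,W=cloud("scene")
cv2.imwrite("pics/scene9.png",cv2.cvtColor(cv2.resize(p[140:270,220:370],None,fx=5,fy=4.6,interpolation=cv2.INTER_CUBIC),cv2.COLOR_RGB2BGR))
pt,dt,Wt=cloud("top")
for nm,w in(("top",Wt),("scene",W)):
  m=(np.hypot(w[...,0]-.587,w[...,1]+.064)<.03)&(w[...,2]>.119)&(w[...,2]<.132);q=w[m]
  A=np.c_[q[:,0]-.587,q[:,1]+.064,np.ones(len(q))];print(nm,len(q),np.linalg.lstsq(A,q[:,2],rcond=None)[0])
E
```

```text
top 497 [0.0272 0.0354 0.1255]
scene 243 [ 0.0522 -0.0448  0.125 ]
```

View pics/scene9.png

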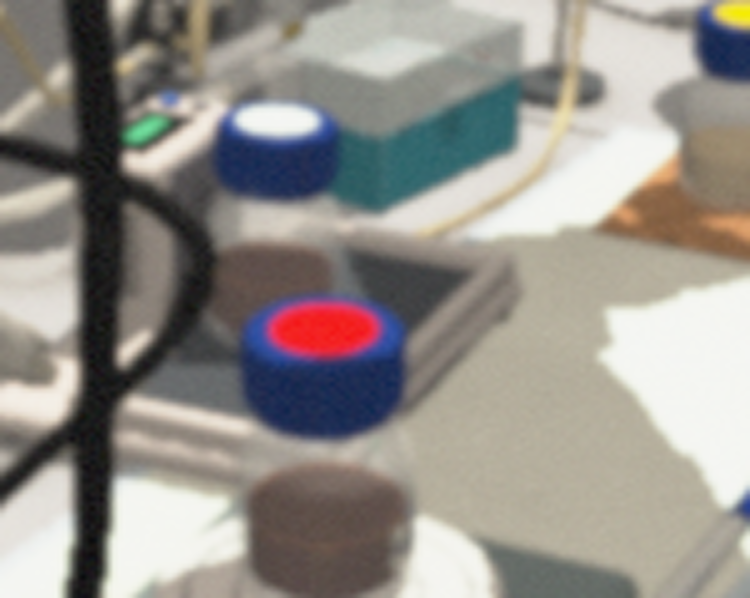

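```bash
python3 -m creep '[[[66,0.5,0.5,15,0],[66,0,0,25,0],[66,0,0,25,0],[66,0,0,25,0],[66,0,0,22,0],[66,0,0,18,0],[66,0,0,10,0],[66,0,0,5,0],[66,0,0,1,0],[66,0,0,0,0]]]'; python3 g.py .4166 -.3456 .0745 .118; python3 -m creep '[[[45,0,0,0,0],[45,0,0,0,0],[45,0,0,0,0],[45,0,0,0,0],[45,0,0,0,0],[45,0,0,0,0]]]' 40; python3 g.py .4166 -.3456 .0745 .118;  python3 -m creep '[[[45,0,0,-2,0],[45,0,0,-6,0],[45,0,0,-14,0],[45,0,0,-20,0],[45,0,0,-20,0],[45,0,0,-24,0],[45,0,0,-24,0],[45,0,0,-20,0],[45,0,0,-15,0],[45,0,0,-5,0],[45,0,0,0,0]]]'; python3 g.py .5617 -.0115 .22 .118
```

```text
clock: 52.05
eef_pos: [0.4169, -0.3458, 0.0761]
tcp_rot: [3.135, 0.185, 0.001]
force: [-0.6, 0.8, -0.4]
gripper_width: 0.066
t 52.05 pos [ 0.4169 -0.3458  0.0761] psi 0.118 tilt 0.001 F [-0.6  0.8 -0.4] w 66.0 j6 0.61
turn(toolz) 0.000 ; shift mm now-axes [-0.2 -0.3  1.6] ; after-turn axes [-0.2 -0.3  1.6]
clock: 52.8
eef_pos: [0.417, -0.3461, 0.0765]
tcp_rot: [3.135, 0.185, 0.002]
force: [-1.7, 0.7, 5.6]
gripper_width: 0.0495
t 52.80 pos [ 0.417  -0.3461  0.0765] psi 0.118 tilt 0.002 F [-1.7  0.7  5.6] w 49.5 j6 0.61
turn(toolz) -0.000 ; shift mm now-axes [-0.4 -0.6  2. ] ; after-turn axes [-0.4 -0.6  2. ]
clock: 54.18
eef_pos: [0.4166, -0.3455, 0.2256]
tcp_rot: [3.136, 0.185, 0.0]
force: [-1.0, 0.3, -3.1]
gripper_width: 0.0495
t 54.17 pos [ 0.4166 -0.3455  0.2256] psi 0.118 tilt 0.000 F [-1.   0.3 -3.1] w 49.5 j6 0.61
turn(toolz) 0.000 ; shift mm now-axes [ 183.5 -314.6    5.6] ; after-turn axes [ 183.5 -314.6    5.6]
```

```bash
python3 -m creep '[[[45,7,-12,0,0],[45,13,-22,0,0],[45,16,-28,0,0],[45,16,-28,0,0],[45,16,-28,0,0],[45,16,-28,0,0],[45,16,-28,0,0],[45,17,-28,0,0],[45,17,-28,0,0],[45,17,-28,0,0],[45,16,-28,0,0],[45,10,-18,0,0],[45,6,-11,0,0],[45,0,0,0,0],[45,0,0,0,0]]]';python3 g.py .5617 -.0112 .0925 .118
```

```text
clock: 56.05
eef_pos: [0.5609, -0.0118, 0.2255]
tcp_rot: [3.136, 0.184, -0.001]
force: [-0.9, -0.2, -1.7]
gripper_width: 0.0494
t 56.05 pos [ 0.5609 -0.0118  0.2255] psi 0.117 tilt 0.001 F [-0.9 -0.2 -1.7] w 49.4 j6 1.29
turn(toolz) -0.001 ; shift mm now-axes [  0.9  -0.6 133. ] ; after-turn axes [  0.8  -0.5 133. ]
```

```bash
python3 -m creep '[[[45,0.5,-0.5,10,0],[45,0,0,18,0],[45,0,0,20,0],[45,0,0,18,0],[45,0,0,12,0],[45,0,0,4,0],[45,0,0,0,0],[45,0,0,0,0]]]';python3 g.py .5617 -.0112 .0925 .118;python3 - <<'E'
from h import *
p,d=camera("scene"); cv2.imwrite("pics/scene10.png",cv2.cvtColor(cv2.resize(p[120:270,220:370],None,fx=5,fy=4,interpolation=cv2.INTER_CUBIC),cv2.COLOR_RGB2BGR))
E
```

```text
clock: 57.05
eef_pos: [0.5622, -0.0107, 0.1443]
tcp_rot: [3.136, 0.185, 0.002]
force: [0.3, -0.4, -1.7]
gripper_width: 0.0495
t 57.05 pos [ 0.5622 -0.0107  0.1443] psi 0.118 tilt 0.001 F [ 0.3 -0.4 -1.7] w 49.5 j6 1.29
turn(toolz) -0.000 ; shift mm now-axes [-0.6  0.4 51.8] ; after-turn axes [-0.5  0.4 51.8]
```

View pics/scene10.png

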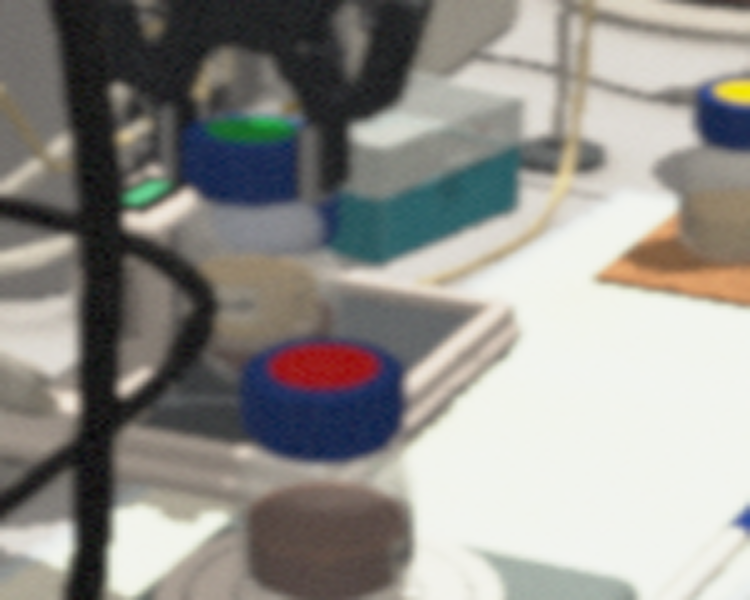

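```bash
python3 - <<'E'
from h import *
np.set_printoptions(precision=1,suppress=True)
def z(q): return (q+.5-[220,120])*[5,4]
for nm,x,y,zf in (("green",.5622,-.0107,.0738),("red",.437,.1364,.052),("yellow mat",.5003,-.3387,.006),("white",.5873,-.0647,.022)):
    print(nm,"top,medium,foot",z(pix("scene",[[x,y,zf+.103],[x,y,zf+.03],[x,y,zf]])).tolist())
p,d,W=cloud("scene")
pt=p
# green body width per row
for n in ("green_bottle_mid","red_bottle_mid"):
    print(n,[(round(m['conf'],2),m['location']) for m in mark_of(n,"scene")])
E
```

```text
green top,medium,foot [[246.71580818324657, 129.4529345855608], [249.2939009337087, 273.3653533527115], [250.3035288698547, 329.7240698184419]]
red top,medium,foot [[321.89760471620474, 364.0109828992572], [321.9404209947379, 527.7621065016084], [321.95702228871625, 591.2538585950927]]
yellow mat top,medium,foot [[744.0427909343316, 91.05926820986838], [732.889650516157, 204.78600593423766], [728.4756123039338, 249.79522730554004]]
white top,medium,foot [[271.41657749871996, 184.7067626536142], [273.0295368355422, 316.17198942108473], [273.66349477896705, 367.843115214995]]
green_bottle_mid [(0.88, [0.5622, -0.0097, 0.1287])]
red_bottle_mid [(0.88, [0.4309, 0.1334, 0.1027])]
```

```bash
python3 - <<'E'
from h import *
from scipy.optimize import least_squares
np.set_printoptions(precision=4,suppress=True)
p,d,W=cloud("scene")
def fit(x,y,zf,nm):
    out=[]
    for lo,hi,r in ((.080,.100,.0255),(.008,.055,.028)):
        m=(np.hypot(W[...,0]-x,W[...,1]-y)<.036)&(W[...,2]>zf+lo)&(W[...,2]<zf+hi);q=W[m]
        f=lambda c:np.hypot(q[:,0]-c[0],q[:,1]-c[1])-r
        s=least_squares(f,[x,y],loss="soft_l1",f_scale=.001);out.append(s.x)
        print(nm,"cap" if lo>.07 else "body",len(q),s.x,"rms",np.sqrt(np.mean(s.fun**2)))
    m=(np.hypot(W[...,0]-x,W[...,1]-y)<.021)&(W[...,2]>zf+.098)&(W[...,2]<zf+.109);q=W[m]
    print("  top plane",np.linalg.lstsq(np.c_[q[:,:2]-[x,y],np.ones(len(q))],q[:,2],rcond=None)[0])
fit(.5622,-.0107,.0738,"green");fit(.437,.1364,.052,"red");fit(.5003,-.3387,.006,"yellow")
b=np.load("scene0.npz");W=b['W'];fit(.561,-.012,.022,"green0");fit(.433,-.098,0,"white0");
big=cv2.resize(p[130:215,230:320],None,fx=7,fy=7,interpolation=cv2.INTER_CUBIC);cv2.imwrite("pics/g11.png",big[...,::-1])
E
```

```text
green cap 352 [ 0.5619 -0.0128] rms 0.0037627932209123548
green body 553 [ 0.562  -0.0105] rms 0.0013152219848502154
  top plane [-0.004   0.0074  0.1772]
red cap 380 [0.4368 0.1363] rms 0.0010098882808525203
red body 896 [0.437  0.1345] rms 0.0009733768490421716
  top plane [ 0.0144 -0.0387  0.1557]
yellow cap 173 [ 0.4994 -0.3409] rms 0.001783219039227009
yellow body 409 [ 0.5005 -0.3416] rms 0.001738956069175532
  top plane [ 0.0169 -0.042   0.1095]
green0 cap 248 [ 0.5616 -0.0148] rms 0.001563187944902159
green0 body 589 [ 0.5622 -0.0117] rms 0.0013331974924398037
  top plane [ 0.0185 -0.0051  0.1255]
white0 cap 251 [ 0.4322 -0.0994] rms 0.0013701707246699482
white0 body 596 [ 0.433  -0.0965] rms 0.0013509860210909673
  top plane [0.0168 0.0315 0.1037]
```

View pics/g11.png

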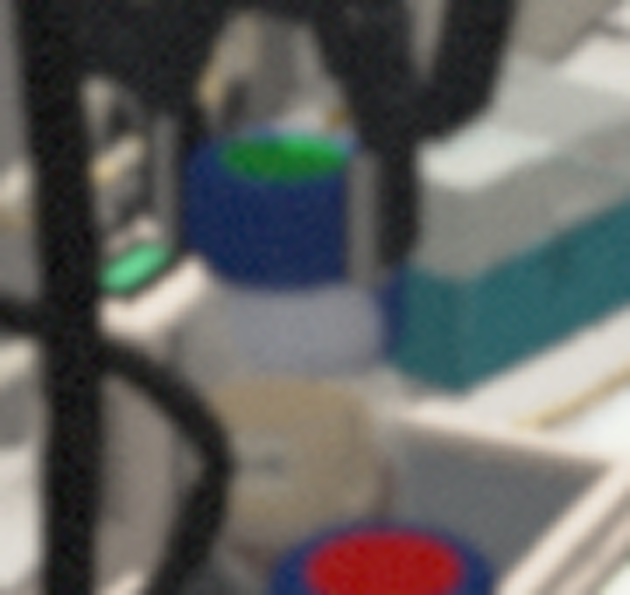

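```bash
python3 -m creep '[[[45,0,0,10,0],[45,0,0,14,0],[45,0,0,12,0],[45,0,0,8,0],[45,0,0,3,0],[45,0,0,1,0],[45,0,0,0,0]]]';python3 g.py .5619 -.0112 .0925 .118
```

```text
clock: 58.18
eef_pos: [0.5619, -0.0107, 0.0959]
tcp_rot: [3.136, 0.185, 0.001]
force: [0.0, 0.3, -2.2]
gripper_width: 0.0499
t 58.17 pos [ 0.5619 -0.0107  0.0959] psi 0.118 tilt 0.001 F [ 0.   0.3 -2.2] w 49.9 j6 1.29
turn(toolz) -0.000 ; shift mm now-axes [-0.1  0.5  3.4] ; after-turn axes [-0.1  0.5  3.4]
```

```bash
python3 -m creep '[[[45,0,0,1,0],[45,0,0,1,0],[45,0,0,0.5,0],[45,0,0,0,0]]]';python3 g.py .5619 -.0112 .0925 .118
```

```text
clock: 58.68
eef_pos: [0.5616, -0.0106, 0.093]
tcp_rot: [3.136, 0.185, -0.0]
force: [-0.6, -0.4, -2.1]
gripper_width: 0.0496
t 58.67 pos [ 0.5616 -0.0106  0.093 ] psi 0.118 tilt 0.000 F [-0.6 -0.4 -2.1] w 49.6 j6 1.29
turn(toolz) -0.000 ; shift mm now-axes [0.3 0.6 0.5] ; after-turn axes [0.3 0.6 0.5]
```

```bash
python3 -m creep '[[[45,0,0,0.7,0],[45,0,0,0.5,0],[45,0,0,0,0]]]';python3 g.py .5619 -.0112 .0925 .118
```

```text
clock: 59.05
eef_pos: [0.5618, -0.0107, 0.0925]
tcp_rot: [3.136, 0.185, 0.001]
force: [-2.2, -1.2, 4.5]
gripper_width: 0.0496
t 59.05 pos [ 0.5618 -0.0107  0.0925] psi 0.118 tilt 0.001 F [-2.2 -1.2  4.5] w 49.6 j6 1.29
turn(toolz) -0.000 ; shift mm now-axes [0.1 0.5 0. ] ; after-turn axes [0.1 0.5 0. ]
```

```bash
python3 -m creep '[[[66,0,0,0,0],[66,0,0,0,0],[66,0,0,0,0],[66,0,0,0,0],[66,0,0,-10,0],[66,0,0,-20,0],[66,0,0,-30,0],[66,0,0,-35,0],[66,0,0,-25,0],[66,0,0,-10,0],[66,0,0,0,0]]]';python3 g.py .5003 -.3387 .2 .118
```

```text
clock: 60.42
eef_pos: [0.562, -0.0107, 0.2224]
tcp_rot: [3.136, 0.185, 0.002]
force: [0.2, 0.3, -1.0]
gripper_width: 0.0657
t 60.42 pos [ 0.562  -0.0107  0.2224] psi 0.118 tilt 0.001 F [ 0.2  0.3 -1. ] w 65.7 j6 1.29
turn(toolz) -0.000 ; shift mm now-axes [-99.9 318.5  22.5] ; after-turn axes [-99.9 318.5  22.4]
```

```bash
python3 -m creep '[[[66,-5,15,0,0],[66,-9,30,0,0],[66,-10,33,0,0],[66,-10,33,0,0],[66,-10,33,0,0],[66,-10,33,0,0],[66,-10,33,0,0],[66,-11,33,0,0],[66,-11,33,0,0],[66,-8,26,10,0],[66,-5,13,10,0],[66,-1,3,0,0],[66,0,0,0,0],[66,0,0,0,0]]]';python3 - <<'E'
from h import *
p,d=camera("top");cv2.imwrite("pics/warm12.png",cv2.cvtColor(cv2.resize(p[125:220,250:365],None,fx=6.5,fy=6,interpolation=cv2.INTER_CUBIC),cv2.COLOR_RGB2BGR))
for n in("green_bottle_mid","white_bottle_mid","yellow_bottle_mid"):
  print(n,[(round(m['conf'],2),m['location']) for c in("top",) for m in mark_of(n,c)])
E
python3 g.py .5003 -.3387 .0765 .118
```

```text
clock: 62.18
eef_pos: [0.5002, -0.3373, 0.2024]
tcp_rot: [3.136, 0.187, 0.001]
force: [0.5, 0.1, 0.4]
gripper_width: 0.066
green_bottle_mid [(0.62, [0.5598, -0.0101, 0.0741])]
white_bottle_mid [(0.71, [0.5886, -0.0644, 0.0716])]
yellow_bottle_mid []
t 62.38 pos [ 0.5001 -0.3377  0.2023] psi 0.119 tilt 0.001 F [0.1 0.8 0.4] w 65.9 j6 0.73
turn(toolz) 0.001 ; shift mm now-axes [ -0.    1.  125.8] ; after-turn axes [  0.    1.1 125.8]
```

View pics/warm12.png

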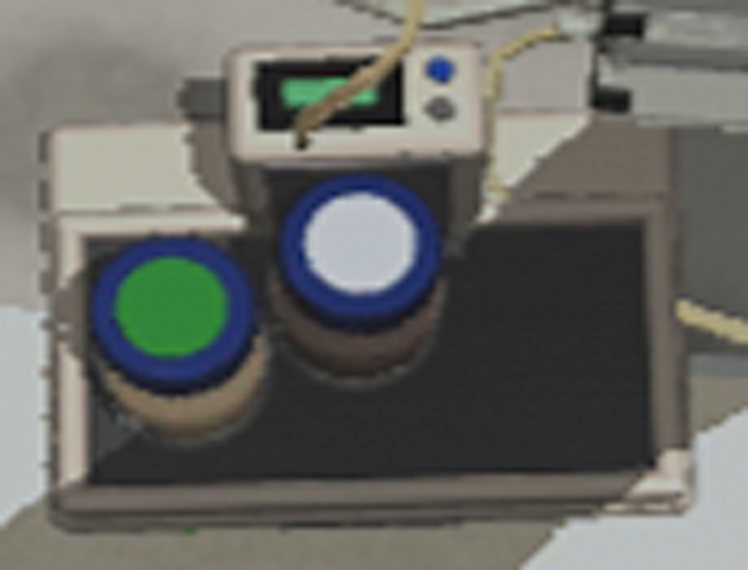

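Green is back at (172,307), white in the back place at (360,243), both upright. Now the yellow one.

```bash
python3 -m creep '[[[66,0,1,15,0],[66,0,0,25,0],[66,0,0,25,0],[66,0,0,25,0],[66,0,0,18,0],[66,0,0,10,0],[66,0,0,6,0],[66,0,0,1.5,0],[66,0,0,0,0]]]'; python3 g.py .5003 -.3387 .0765 .118; python3 -m creep '[[[45,0,0,0,0],[45,0,0,0,0],[45,0,0,0,0],[45,0,0,0,0],[45,0,0,0,0],[45,0,0,0,0]]]' 40; python3 g.py .5003 -.3387 .0765 .118;  python3 -m creep '[[[45,0,0,-2,0],[45,0,0,-6,0],[45,0,0,-14,0],[45,0,0,-20,0],[45,0,0,-20,0],[45,0,0,-24,0],[45,0,0,-24,0],[45,0,0,-20,0],[45,0,0,-15,0],[45,0,0,-5,0],[45,0,0,0,0]]]'; python3 g.py .5789 -.1235 .22 .118
```

```text
clock: 63.5
eef_pos: [0.5002, -0.3394, 0.0769]
tcp_rot: [3.135, 0.185, 0.001]
force: [1.0, 0.4, 0.8]
gripper_width: 0.0665
t 63.50 pos [ 0.5002 -0.3394  0.0769] psi 0.118 tilt 0.001 F [1.  0.4 0.8] w 66.5 j6 0.72
turn(toolz) 0.000 ; shift mm now-axes [ 0.2 -0.7  0.4] ; after-turn axes [ 0.2 -0.7  0.4]
clock: 64.25
eef_pos: [0.5003, -0.3396, 0.0775]
tcp_rot: [3.135, 0.185, 0.002]
force: [-1.1, 0.8, 5.4]
gripper_width: 0.0487
t 64.25 pos [ 0.5003 -0.3396  0.0775] psi 0.118 tilt 0.002 F [-1.1  0.8  5.4] w 48.7 j6 0.72
turn(toolz) -0.000 ; shift mm now-axes [ 0.2 -0.9  1. ] ; after-turn axes [ 0.2 -0.9  1. ]
clock: 65.62
eef_pos: [0.4999, -0.3391, 0.2264]
tcp_rot: [3.136, 0.185, 0.0]
force: [-0.1, 0.4, -2.1]
gripper_width: 0.0488
t 65.62 pos [ 0.4999 -0.3391  0.2264] psi 0.118 tilt 0.000 F [-0.1  0.4 -2.1] w 48.8 j6 0.72
turn(toolz) -0.000 ; shift mm now-axes [ 103.9 -204.8    6.4] ; after-turn axes [ 103.9 -204.8    6.4]
```

```bash
python3 -m creep '[[[45,6,-12,0,0],[45,12,-24,0,0],[45,14,-28,0,0],[45,14,-28,0,0],[45,14,-28,0,0],[45,14,-28,0,0],[45,14,-27,0,0],[45,10,-18,0,0],[45,5,-9,0,0],[45,0,-2,0,0],[45,0,0,0,0],[45,0,0,0,0]]]';python3 g.py .5787 -.1245 .0935 .118
```

```text
clock: 67.12
eef_pos: [0.578, -0.1253, 0.2264]
tcp_rot: [3.136, 0.183, -0.0]
force: [0.1, -0.5, -2.1]
gripper_width: 0.0488
t 67.12 pos [ 0.578  -0.1253  0.2264] psi 0.117 tilt 0.000 F [ 0.1 -0.5 -2.1] w 48.8 j6 1.11
turn(toolz) -0.001 ; shift mm now-axes [  0.8  -0.8 132.9] ; after-turn axes [  0.8  -0.7 132.9]
```

```bash
python3 -m creep '[[[45,0.5,-0.5,10,0],[45,0,0,18,0],[45,0,0,20,0],[45,0,0,20,0],[45,0,0,14,0],[45,0,0,8,0],[45,0,0,0,0],[45,0,0,0,0]]]';python3 g.py .5787 -.1245 .0935 .118
```

```text
clock: 68.12
eef_pos: [0.5791, -0.1241, 0.1371]
tcp_rot: [3.136, 0.185, 0.002]
force: [0.7, 1.3, -1.5]
gripper_width: 0.0486
t 68.12 pos [ 0.5791 -0.1241  0.1371] psi 0.118 tilt 0.001 F [ 0.7  1.3 -1.5] w 48.6 j6 1.11
turn(toolz) -0.000 ; shift mm now-axes [-0.5  0.3 43.6] ; after-turn axes [-0.4  0.4 43.6]
```

```bash
python3 -m creep '[[[45,0,0.3,10,0],[45,0,0,13,0],[45,0,0,10,0],[45,0,0,6,0],[45,0,0,2,0],[45,0,0,0,0]]]';python3 g.py .5787 -.1245 .0935 .118; python3 -m creep '[[[45,0,0,0.5,0],[45,0,0,0,0]]]';python3 g.py .5787 -.1245 .0935 .118
```

```text
clock: 68.88
eef_pos: [0.5787, -0.1242, 0.0954]
tcp_rot: [3.136, 0.185, 0.0]
force: [-0.1, -0.8, -1.3]
gripper_width: 0.0486
t 68.88 pos [ 0.5787 -0.1242  0.0954] psi 0.118 tilt 0.000 F [-0.1 -0.8 -1.3] w 48.6 j6 1.11
turn(toolz) 0.000 ; shift mm now-axes [-0.   0.3  1.9] ; after-turn axes [-0.   0.3  1.9]
clock: 69.12
eef_pos: [0.5789, -0.1243, 0.0952]
tcp_rot: [3.136, 0.185, 0.001]
force: [-0.3, -0.3, -1.9]
gripper_width: 0.0491
t 69.12 pos [ 0.5789 -0.1243  0.0952] psi 0.118 tilt 0.001 F [-0.3 -0.3 -1.9] w 49.1 j6 1.11
turn(toolz) 0.000 ; shift mm now-axes [-0.2  0.2  1.7] ; after-turn axes [-0.2  0.2  1.7]
```

```bash
python3 -m creep '[[[45,0,0,1,0],[45,0,0,0.7,0],[45,0,0,0.5,0],[45,0,0,0,0]]]';python3 g.py .5787 -.1245 .0935 .118
```

```text
clock: 69.62
eef_pos: [0.5788, -0.1243, 0.0935]
tcp_rot: [3.136, 0.185, 0.001]
force: [-3.0, -0.5, 6.0]
gripper_width: 0.0488
t 69.62 pos [ 0.5788 -0.1243  0.0935] psi 0.118 tilt 0.001 F [-3.  -0.5  6. ] w 48.8 j6 1.11
turn(toolz) -0.000 ; shift mm now-axes [-0.1  0.2 -0. ] ; after-turn axes [-0.1  0.2 -0. ]
```

Contact; release, rise and retreat toward the right/front to look.

```bash
python3 -m creep '[[[66,0,0,0,0],[66,0,0,0,0],[66,0,0,0,0],[66,0,0,0,0],[66,0,0,-10,0],[66,0,0,-20,0],[66,0,0,-30,0],[66,0,0,-35,0],[66,0,0,-25,0],[66,0,0,-10,0],[66,0,0,0,0]]]';python3 -m creep '[[[66,-10,15,0,0],[66,-18,27,0,0],[66,-20,32,0,0],[66,-20,32,0,0],[66,-20,32,0,0],[66,-20,32,0,0],[66,-20,32,0,0],[66,-15,23,0,0],[66,-8,12,0,0],[66,0,0,0,0],[66,0,0,0,0]]]';python3 - <<'E'
from h import *
np.set_printoptions(precision=4,suppress=True)
for c in("top","scene"):
  p,d=camera(c);cv2.imwrite(f"pics/{c}13.png",cv2.cvtColor(p,cv2.COLOR_RGB2BGR))
  if c=="top":cv2.imwrite("pics/warm13.png",cv2.cvtColor(cv2.resize(p[125:220,250:365],None,fx=6.5,fy=6,interpolation=cv2.INTER_CUBIC),cv2.COLOR_RGB2BGR))
  else: cv2.imwrite("pics/scz13.png",cv2.cvtColor(cv2.resize(p[140:290,220:370],None,fx=5,fy=4,interpolation=cv2.INTER_CUBIC),cv2.COLOR_RGB2BGR))
  for n in("red_bottle_mid","green_bottle_mid","white_bottle_mid","yellow_bottle_mid","warmer","stirrer"):
    print(c,n,[(round(m['conf'],2),m['location']) for m in mark_of(n,c)])
E
```

```text
clock: 71.0
eef_pos: [0.5789, -0.1243, 0.2233]
tcp_rot: [3.136, 0.185, 0.002]
force: [-0.2, -0.2, 0.1]
gripper_width: 0.0661
clock: 72.38
eef_pos: [0.4566, -0.3765, 0.2224]
tcp_rot: [-3.135, -0.186, 0.0]
force: [0.8, 0.2, 0.4]
gripper_width: 0.0657
top red_bottle_mid [(0.72, [0.4381, 0.1375, 0.103])]
top green_bottle_mid [(0.66, [0.5611, -0.0127, 0.074])]
top white_bottle_mid [(0.68, [0.5901, -0.0633, 0.0737])]
top yellow_bottle_mid [(0.8, [0.5768, -0.1181, 0.0695])]
top warmer [(0.93, [0.5857, -0.0668, -0.0003]), (0.56, [0.5619, -0.0073, 0.0744])]
top stirrer [(0.87, [0.4348, 0.1306, -0.0042])]
scene red_bottle_mid [(0.59, [0.434, 0.1363, 0.0997])]
scene green_bottle_mid [(0.8, [0.5595, -0.0083, 0.0769]), (0.45, [0.457, -0.3397, -0.0001])]
scene white_bottle_mid []
scene yellow_bottle_mid [(0.68, [0.5785, -0.1244, 0.0726])]
scene warmer [(0.88, [0.5868, -0.0644, -0.0039])]
scene stirrer [(0.91, [0.4349, 0.1404, 0.0002])]
```

View pics/top13.png

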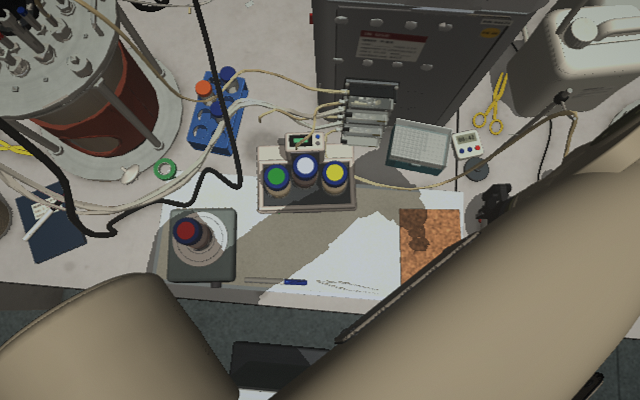

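View pics/warm13.png

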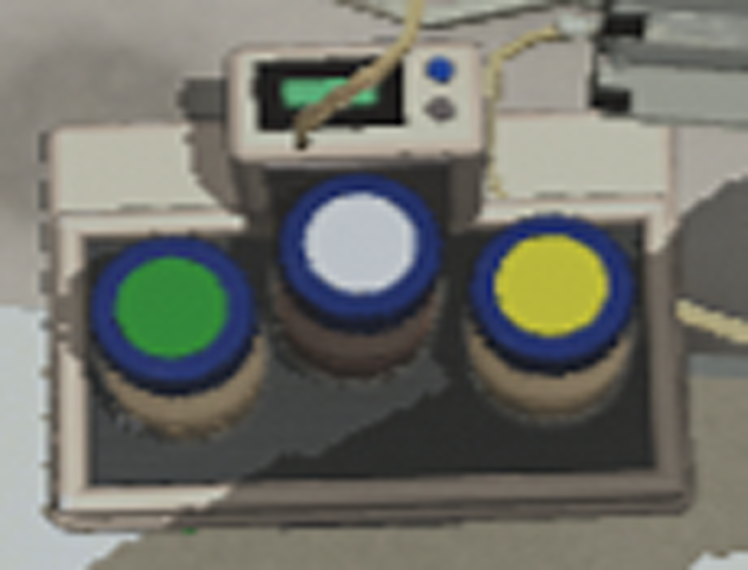

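View pics/scz13.png

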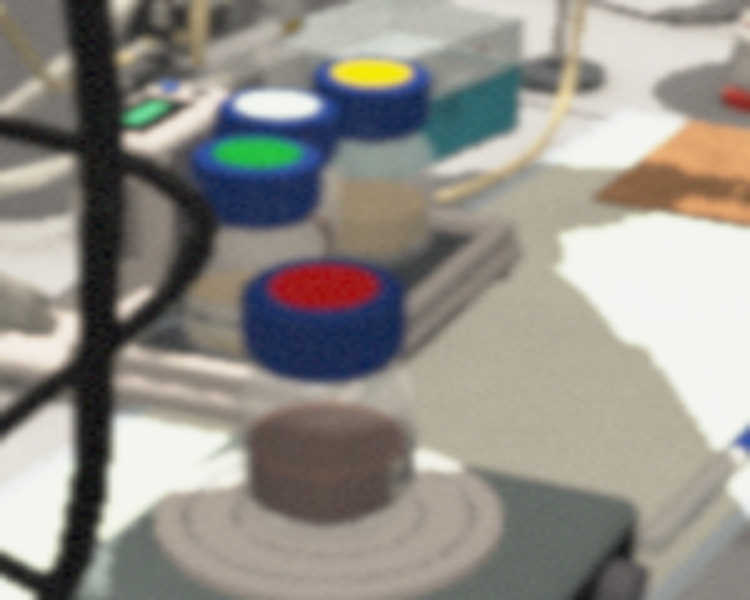

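```bash
python3 - <<'E'
from bench import *
s=read_state();print(s['clock'],s['force'],s['gripper_width']);print(close_job())
E
```

```text
73.075 [ 0.00132335 -0.28012798 -0.77906458] 0.06571957715151736
the job is handed in; nothing more can be done
None
```

The job is done in the order asked and was handed in at about 73 s of the 139 s allowed.

- **What I did:** The yellow and green bottles went onto the cork mat. The red one then went to the middle of the stirrer plate and the white one into the back place before the tower. Last, green and then yellow went back to their own places.
- **Final pictures:** All four bottles stand upright. Red is on the plate, white is centred before the tower, and green and yellow are within about 2 mm of where they stood. Each went back about 1 mm farther out, on purpose, to leave room for white. The mat is empty and the gripper was clear of everything.
- **Forces:** The largest force I read at the end of a move was about 9 N, when setting red down.

**Checks that disagreed or failed:**
- The networks' positions differ from the gripper's by a few millimetres. The top camera put yellow 6 mm from where I released it, but the scene camera agreed with the gripper.
- At the end the scene camera did not find the white bottle, which is partly hidden behind green. The top camera saw it clearly.
- The stirrer centre varied by up to 10 mm between network readings. I placed red by fitting the plate outline in the picture, and the camera overlay and depth readings put red within about 2–3 mm of that point.
- In two pictures the red, white and green bottles seemed to lean slightly. Fits to the depth readings showed them upright.

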